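# Swap the batch in the UV curing chamber

## Robot

A 7-joint arm with a two-finger parallel gripper is mounted at the origin on the work surface. World frame = base frame: x ahead of the robot, y to its left, z up, the work surface at z = 0. Lengths are in m, angles in rad, forces in N, time in s.
With the tool pointing down it reaches from about 0.4 to 0.875 m from the base axis. Payload 19.3 kg.
Tool frame: the origin (TCP) lies at the very end of the fingers, on their centre line; the grasp point (between the pads) lies 19 mm behind it; z points along the fingers, y is the line along which they close (so a half turn about z gives the same grasp; the last joint's range is limited). The gripper opens to 85 mm and grips with 20 to 120 N. Pads are 22 mm wide; open, the fingers measure 114 mm over their backs; the gripper's body (76 mm by 85 mm) begins 54 mm behind the grasp point. The pads swing forward as they close: fully open they stand 13 mm farther back than shut.
Start: joints at [1.177, 0.521, -0.036, 1.599, 0.021, 1.021, -0.113], TCP at [0.199, -0.593, 0.231] pointing down, gripper open.
Joint ranges: [-2.91, 2.91], [-0.3, 2.13], [-1.5, 1.42], [0.17, 2.43], [-1.26, 4.41], [0.16, 1.93], [-2.52, 2.52]. Speed limits (rad/s): [1.89, 1.89, 2.39, 2.39, 3.01, 3.01, 3.01].

## Interface

Orientations are given as [roll, pitch, yaw] about the fixed x, y, z axes, in that order (R = Rz(yaw) Ry(pitch) Rx(roll)).
In Python, from workcell import bot gives the robot as it stands.
- The arm moves only by the tool jog_arm, never from a script. Its argument "motion" is a list of rows, each a list of 5 numbers: the shift along the tool's x, y, z scaled (see below), then the turn about the tool's z scaled (see below), then the opening, from 0 (shut) to 1 (fully open). A call has 1 to 12 rows; each row shifts and turns the commanded pose from where the row before left it, along the tool's axes as they then stand; what a row does not reach is not made up. The controller multiplies each number of a shift by 30 mm and each number of a turn by 0.08 rad. A row lasts 1/10 s, in which the tool goes at most 50 mm and 8.59 degrees, less where a joint would pass 70% of its speed; a pose out of reach is approached as far as the arm can. A call with a number of a shift or a turn outside -1 to 1 is refused whole. A call with a gripper value outside its range is refused whole. The fingers move at their own pace and stop on an object; "newtons" is the grip in N (left out, the last holds). Time passes only in rows, so rows that do not move let the fingers close. It gives the time, the measured TCP pose, the force, the opening and the grip force at its end, in the units of the state.
- bot.observe(): the state, without advancing time (a new reading comes with each control period).
- bot.grab_frame(name): name is "side" or "top" or "wrist"; returns a dict with "pixels" (480x640x3 uint8, red, green, blue), "fovy" (degrees; the focal length in pixels is half the picture's height over the tangent of half this angle, whatever the lens; pixels are square), "cx", "cy" (the principal point, pixels), "rvec" (rotation vector, rad) and "tvec" (3), from world to camera coordinates, as OpenCV has them; the wrist camera has in their place "mount" (4x4, takes a point from camera to tool coordinates, whose origin is the TCP and whose axes are the flange's). Camera axes: x right, y down, z forward; pixel columns grow to the right and rows downward; lengths in m; the calibration is good to about 2 mm. A picture is of the moment at which its call begins: read the wrist's pose just before it. There is no depth.
- bot.job_done(): hands the job in; it is judged then, once.
The state is a dict: "clock": time; "qpos": joint angles; "qd": joint speeds; "joint_efforts": joint torques, N m; "position": TCP position; "tool_rot": TCP orientation; "force": force on the tool from outside, world axes, zero at the start; "moment": the same for the moment, N m; "grip_width": finger opening in m; "finger_force": force on a finger pad.
Only numpy, scipy, OpenCV 4.12 (cv2) and the standard library are available. Lean on these libraries where they do the work, as an engineer would, in place of code of your own. Each camera call takes 0.05 s, during which the arm holds its last target. There are 200 camera calls.

## Task

Cure the next batch of printed brackets: slide the red safety catch of the chamber fully aside, swing the lid well open by its handle, move any white brackets left inside to the clear tray, and put all the brackets of the colour shown by the tag on the control slab's white job spot onto the chamber floor, none on top of another, leaving those of the other colour where they are. Then shut the lid right down, slide the catch fully home over the lid's tongue, and only then throw the lamp lever all the way over, away from the robot. Do not disturb the bottle, the spool or the screwdriver.

Things in the scene. Friction and masses are not known exactly. Their poses are not given: they have to be found in the camera images.
- chamber: White UV curing box, open-topped under its lid, outer 200 (x) x 250 (y) x 85 mm high, walls 6 mm, inner floor 6 mm up, fixed to the bench. Origin under its centre, on the bench; x away from the robot towards the hinge side (it may be yawed a little), z up. It has purple strips along its inside walls.
- lid (a joint): Angle of the chamber's amber see-through lid: 0 shut, grows as its robot-side edge swings up, 1.57 upright, stop at 1.75. A stiff hinge (0.4 N m friction, lid 0.25 kg) keeps it at whatever angle it is left, so it does not drop shut by itself: it has to be brought right down. The lid plate is 6 mm thick, 200 x 250 mm; a steel tongue 40 mm wide sticks out 30 mm from its free edge, centred 25 mm to the chamber +y side of the middle, towards the robot.
- lid_hinge (a point): Point in the middle of the lid's hinge axis, on the top far edge of the chamber (100 mm from the chamber's centre along chamber x, 85.5 mm above the bench). The axis runs along chamber y.
- lid_handle (a point): Middle of the lid's handle: a black round bar 12 mm thick, running 90 mm along chamber y between two posts at its ends, its centre line 50 mm above the hinge-axis plane of the shut lid (44 mm above the lid's upper face) and 190 mm from the hinge axis along the lid; the middle of the bar is 55 mm off the middle of the lid towards chamber -y. It swings with the lid: with the lid upright the bar is on the side away from the robot, 50 mm beyond the hinge axis and 190 mm above it.
- catch (a joint): Travel in m of the red sliding safety catch on the robot side of the chamber: 0 is home (its jaw lies over the lid's tongue and really blocks the lid), it slides along chamber +y and is fully released at its stop, 0.05; the jaw is clear of the tongue from 0.042. About 1.5 N of friction; stays where it is left. With the lid not quite down the jaw cannot slide home over the tongue (about 4 mm of play).
- catch_fin (a point): Grip point on the red upright fin of the catch: fin 12 mm thick along chamber y, 26 mm along chamber x, standing 45 mm above the catch's body; this point is 15 mm below the fin's top, 131 mm above the bench.
- plate: Dark steel printer build plate, 210 x 190 x 6 mm, lying flat, fixed; origin at the centre of its underside. The orange and blue brackets stand on it in two rows.
- tray: Clear finished-parts tray, outer 170 (x) x 180 (y) x 35 mm high, walls and floor 4 mm, fixed; origin at the centre of its underside, axes along its sides. Empty at the start. Plate and tray may be on either side of the chamber.
- job_spot (a point): Centre of a round white job spot on top of a dark grey control slab, 125 (x) x 80 (y) x 12 mm, fixed; the spot is 37 mm from the middle of the slab towards the robot, 12 mm above the bench; x points away from the robot along the slab, towards the lamp lever. The colour of the round tag fixed on the spot is the colour to cure now. The slab, and a small wooden pad with the unused tag, may be on either side of the chamber.
- tag_orange: Round orange tag, 46 mm in diameter, 8 mm thick, fixed; lies either on the job spot or on a wooden pad on the other side. Origin at the centre of its underside.
- tag_blue: Round blue tag, the same; lies on the other of the two places.
- lamp (a joint): Angle of the lamp lever: 0 leans 0.5 rad towards the robot (off), 1.0 leans 0.5 rad away from the robot (on); swings along the x of job_spot; stays where it is left, turns with 0.06 N m. A steel rod 75 mm long with a green ball.
- lamp_tip (a point): Centre of the green ball (26 mm in diameter) on the end of the lamp lever; the lever's pivot is 59 mm from job_spot along its x, 34 mm above the bench.
- bottle: White wash bottle with a blue cap, 60 mm in diameter, 160 mm high, a bystander; origin under its centre.
- spool: Small filament spool lying flat, black and green, 100 mm in diameter, 50 mm high, a bystander; origin under its centre.
- driver: Screwdriver, 170 mm, red handle, lying on the bench beyond the chamber, a bystander; origin under its middle.
- orange1: 3D-printed orange T-shaped bracket: foot plate 64 x 40 x 10 mm with an upright rib 50 long, 16 thick, 36 mm tall along its middle; 46 mm tall in all, about 60 g. Origin at its centre, 23 mm above its underside when standing on its foot; x along the 64 mm length and the rib, y across the rib, z up out of the foot. Starts on the build plate. Present or absent from start to start (absent: no reading, nothing there).
- orange2: 3D-printed orange T-shaped bracket: foot plate 64 x 40 x 10 mm with an upright rib 50 long, 16 thick, 36 mm tall along its middle; 46 mm tall in all, about 60 g. Origin at its centre, 23 mm above its underside when standing on its foot; x along the 64 mm length and the rib, y across the rib, z up out of the foot. Starts on the build plate. Present or absent from start to start (absent: no reading, nothing there).
- orange3: 3D-printed orange T-shaped bracket: foot plate 64 x 40 x 10 mm with an upright rib 50 long, 16 thick, 36 mm tall along its middle; 46 mm tall in all, about 60 g. Origin at its centre, 23 mm above its underside when standing on its foot; x along the 64 mm length and the rib, y across the rib, z up out of the foot. Starts on the build plate. Present or absent from start to start (absent: no reading, nothing there).
- blue1: 3D-printed blue T-shaped bracket: foot plate 64 x 40 x 10 mm with an upright rib 50 long, 16 thick, 36 mm tall along its middle; 46 mm tall in all, about 60 g. Origin at its centre, 23 mm above its underside when standing on its foot; x along the 64 mm length and the rib, y across the rib, z up out of the foot. Starts on the build plate. Present or absent from start to start (absent: no reading, nothing there).
- blue2: 3D-printed blue T-shaped bracket: foot plate 64 x 40 x 10 mm with an upright rib 50 long, 16 thick, 36 mm tall along its middle; 46 mm tall in all, about 60 g. Origin at its centre, 23 mm above its underside when standing on its foot; x along the 64 mm length and the rib, y across the rib, z up out of the foot. Starts on the build plate. Present or absent from start to start (absent: no reading, nothing there).
- blue3: 3D-printed blue T-shaped bracket: foot plate 64 x 40 x 10 mm with an upright rib 50 long, 16 thick, 36 mm tall along its middle; 46 mm tall in all, about 60 g. Origin at its centre, 23 mm above its underside when standing on its foot; x along the 64 mm length and the rib, y across the rib, z up out of the foot. Starts on the build plate. Present or absent from start to start (absent: no reading, nothing there).
- white1: 3D-printed white T-shaped bracket: foot plate 64 x 40 x 10 mm with an upright rib 50 long, 16 thick, 36 mm tall along its middle; 46 mm tall in all, about 60 g. Origin at its centre, 23 mm above its underside when standing on its foot; x along the 64 mm length and the rib, y across the rib, z up out of the foot. A cured one left in the chamber from the last batch; starts standing on the chamber floor. Present or absent from start to start (absent: no reading, nothing there).
- white2: 3D-printed white T-shaped bracket: foot plate 64 x 40 x 10 mm with an upright rib 50 long, 16 thick, 36 mm tall along its middle; 46 mm tall in all, about 60 g. Origin at its centre, 23 mm above its underside when standing on its foot; x along the 64 mm length and the rib, y across the rib, z up out of the foot. A cured one left in the chamber from the last batch; starts standing on the chamber floor. Present or absent from start to start (absent: no reading, nothing there).
There are look-alikes about, which are no part of the job. What is shaped like the orange3 but turquoise or yellow is not meant.

How it is judged:
On the way, in this order (a step that is already met when the one before it is completed fails the run):
1. the catch is slid aside while the lid is still shut (value of joint catch above 0.042 m and value of joint lid below 0.06 rad), for 0.1 s.
2. the lid is swung well open (value of joint lid above 1.1 rad), for 0.2 s.
3. white brackets are in the tray, all brackets of the job's colour lie on the chamber floor, let go, and the other colour is left where it was (((horizontal distance between tag_orange and job_spot below 0.03 m and (x of orange1 in the frame of chamber between -0.094 and 0.094 m and y of orange1 in the frame of chamber between -0.119 and 0.119 m and z of orange1 in the frame of chamber between 0 and 0.045 m) and (x of orange2 in the frame of chamber between -0.094 and 0.094 m and y of orange2 in the frame of chamber between -0.119 and 0.119 m and z of orange2 in the frame of chamber between 0 and 0.045 m) and (x of orange3 in the frame of chamber between -0.094 and 0.094 m and y of orange3 in the frame of chamber between -0.119 and 0.119 m and z of orange3 in the frame of chamber between 0 and 0.045 m) and distance of each of blue1, blue2, blue3 from where it was at the start of the episode below 0.1 m and horizontal distance between each of blue1, blue2, blue3 and chamber above 0.13 m) or (horizontal distance between tag_blue and job_spot below 0.03 m and (x of blue1 in the frame of chamber between -0.094 and 0.094 m and y of blue1 in the frame of chamber between -0.119 and 0.119 m and z of blue1 in the frame of chamber between 0 and 0.045 m) and (x of blue2 in the frame of chamber between -0.094 and 0.094 m and y of blue2 in the frame of chamber between -0.119 and 0.119 m and z of blue2 in the frame of chamber between 0 and 0.045 m) and (x of blue3 in the frame of chamber between -0.094 and 0.094 m and y of blue3 in the frame of chamber between -0.119 and 0.119 m and z of blue3 in the frame of chamber between 0 and 0.045 m) and distance of each of orange1, orange2, orange3 from where it was at the start of the episode below 0.1 m and horizontal distance between each of orange1, orange2, orange3 and chamber above 0.13 m)) and x of white1 in the frame of tray between -0.083 and 0.083 m and y of white1 in the frame of tray between -0.088 and 0.088 m and z of white1 in the frame of tray between 0 and 0.045 m and x of white2 in the frame of tray between -0.083 and 0.083 m and y of white2 in the frame of tray between -0.088 and 0.088 m and z of white2 in the frame of tray between 0 and 0.045 m and contact force between the fingers and orange1 below 0.1 N and contact force between the fingers and orange2 below 0.1 N and contact force between the fingers and orange3 below 0.1 N and contact force between the fingers and blue1 below 0.1 N and contact force between the fingers and blue2 below 0.1 N and contact force between the fingers and blue3 below 0.1 N and contact force between the fingers and white1 below 0.1 N and contact force between the fingers and white2 below 0.1 N and value of joint lid above 0.5 rad), for 0.2 s.
4. the lid is shut (value of joint lid below 0.04 rad), for 0.2 s.
5. the catch is home again over the lid's tongue (value of joint catch below 0.01 m and value of joint lid below 0.04 rad), for 0.2 s.
6. the lamp lever is thrown over (all of step 5 and value of joint lamp above 0.8 rad), for 0.1 s.
At the end, for the whole second after the job is handed in: Job-colour brackets: centres inside the chamber and white ones inside the tray, each under 45 mm above its underside (none stacked); other colour outside, within 100 mm of its start; lid within 0.04 rad of shut, catch within 10 mm of home, lamp lever past 0.8 rad; brackets at rest (all of step 6 and ((horizontal distance between tag_orange and job_spot below 0.03 m and (x of orange1 in the frame of chamber between -0.094 and 0.094 m and y of orange1 in the frame of chamber between -0.119 and 0.119 m and z of orange1 in the frame of chamber between 0 and 0.045 m) and (x of orange2 in the frame of chamber between -0.094 and 0.094 m and y of orange2 in the frame of chamber between -0.119 and 0.119 m and z of orange2 in the frame of chamber between 0 and 0.045 m) and (x of orange3 in the frame of chamber between -0.094 and 0.094 m and y of orange3 in the frame of chamber between -0.119 and 0.119 m and z of orange3 in the frame of chamber between 0 and 0.045 m) and distance of each of blue1, blue2, blue3 from where it was at the start of the episode below 0.1 m and horizontal distance between each of blue1, blue2, blue3 and chamber above 0.13 m) or (horizontal distance between tag_blue and job_spot below 0.03 m and (x of blue1 in the frame of chamber between -0.094 and 0.094 m and y of blue1 in the frame of chamber between -0.119 and 0.119 m and z of blue1 in the frame of chamber between 0 and 0.045 m) and (x of blue2 in the frame of chamber between -0.094 and 0.094 m and y of blue2 in the frame of chamber between -0.119 and 0.119 m and z of blue2 in the frame of chamber between 0 and 0.045 m) and (x of blue3 in the frame of chamber between -0.094 and 0.094 m and y of blue3 in the frame of chamber between -0.119 and 0.119 m and z of blue3 in the frame of chamber between 0 and 0.045 m) and distance of each of orange1, orange2, orange3 from where it was at the start of the episode below 0.1 m and horizontal distance between each of orange1, orange2, orange3 and chamber above 0.13 m)) and x of white1 in the frame of tray between -0.083 and 0.083 m and y of white1 in the frame of tray between -0.088 and 0.088 m and z of white1 in the frame of tray between 0 and 0.045 m and x of white2 in the frame of tray between -0.083 and 0.083 m and y of white2 in the frame of tray between -0.088 and 0.088 m and z of white2 in the frame of tray between 0 and 0.045 m and linear speed of each of orange1, orange2, orange3, blue1, blue2, blue3, white1, white2 below 0.02 m/s); the robot touches nothing.
It fails at once if the lamp lever is thrown while the lid is up or the catch is off (value of joint lamp above 0.6 rad and (value of joint lid above 0.08 rad or value of joint catch above 0.02 m)).
It fails at once if the bottle, spool or screwdriver is moved more than 30 mm (distance of any of bottle, spool, driver from where it was at the start of the episode above 0.03 m).
Of orange1, orange2, orange3 only 2 to 3 are there at a start; the rules pass over those that are not, and their reading is None.
Of blue1, blue2, blue3 only 2 to 3 are there at a start; the rules pass over those that are not, and their reading is None.
Of white1, white2 only 1 to 2 are there at a start; the rules pass over those that are not, and their reading is None.
At some moment in a run one of orange1, orange2, orange3, blue1, blue2, blue3 may be knocked a few centimetres aside while the robot is not near it.
Once in a run the grip may slacken for a moment while it holds something.
It also fails if it takes over 210 s, if anything falls off the work surface, if the arm or the gripper's body presses on something with over 40 N, if the wrist force passes 120 N, or if a joint passes its speed limit or range.

## Working session

There is one attempt and no reset: what is moved stays moved. The work goes in short steps, Python scripts to look and compute and a tool call to move; the robot and the scene stay as the last step left them, time stands still between calls to the robot, and variables do not carry over. Pictures are saved under pics/ and viewed, at most 15 in all, crops included, and the job is handed in when it is done.

Besides the shell and the picture viewer there is one more tool, called after "Call:" by a JSON object that holds its "method" and its "body", one argument or row to a line. jog_arm: Moves the arm, as the interface text tells. Shifts and turns lie within -1 to 1; 1 stands for 30 mm of shift or 0.08 rad of turn. Its arguments: {"type":"object","properties":{"motion":{"type":"array","items":{"type":"array","items":{"type":"number"}}},"newtons":{"type":"number"}},"required":["motion"]}

```bash
ls; mkdir -p pics
python3 - <<'E'
from workcell import bot
import cv2,numpy as np,pickle
s=bot.observe();print(s)
for n in("side","top"):
    f=bot.grab_frame(n);pickle.dump(f,open(f"{n}0.pkl","wb"))
    print(n,f["fovy"],f["cx"],f["cy"],f["rvec"],f["tvec"])
    cv2.imwrite(f"pics/{n}0.png",f["pixels"][:,:,::-1])
E
```

```text
pics
{'clock': 0.0, 'qpos': array([ 1.17677908,  0.52201287, -0.03630567,  1.5999877 ,  0.02119787,
        1.02110339, -0.11281986]), 'qd': array([-0.00037297, -0.00072721,  0.00049224, -0.00159152, -0.00087728,
        0.00087005, -0.00051488]), 'joint_efforts': array([-2.46531717e-04, -9.27133799e+01,  1.97943136e+00, -3.69948220e+01,
        1.78167096e-02,  7.87864759e-03, -4.24669861e-05]), 'position': array([ 0.19871616, -0.59221966,  0.23073396]), 'tool_rot': array([-3.14046975e+00,  8.92800713e-05,  3.23767143e-01]), 'force': array([ 0.38768217, -0.61314136,  0.69130089]), 'moment': array([-0.04043466, -0.02806876, -0.01877963]), 'finger_force': 0.0, 'grip_width': 0.08535783949125379}
side 50.09137581440903 320.0010908765405 229.83736478191372 [ 2.36219358 -0.09842994  0.0157246 ] [-0.50414959  0.14315003  1.19658503]
top 44.9669467004172 323.70471089695167 233.88577468510184 [ 2.14251317 -2.13967757  0.15517553] [0.05607072 0.51042833 1.50575403]
```

View pics/side0.png

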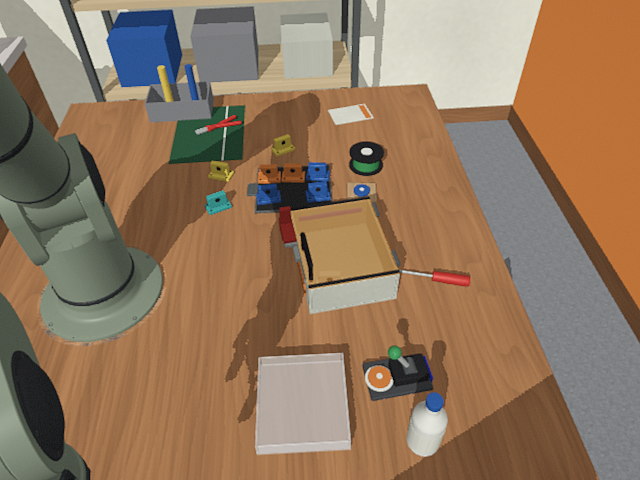

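View pics/top0.png

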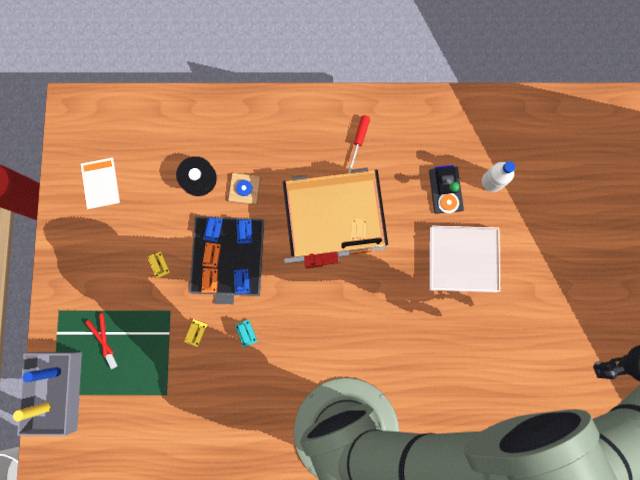

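The tag on the slab's job spot is orange (top (449,203), side (379,377)). The blue tag lies on the wooden pad at top (243,187). Orange candidates on the plate are top (211,255) and (209,280). The turquoise (246,333) and yellow (158,264), (196,333) brackets off the plate are look-alikes. I'll enlarge both views to confirm.

```bash
cat > h.py <<'E'
import numpy as np,cv2,pickle
from scipy.spatial.transform import Rotation as Ro
def cam(f):
    R=cv2.Rodrigues(np.array(f["rvec"],float))[0];return R,np.array(f["tvec"],float)
def ray(f,uv):
    fl=240/np.tan(np.radians(f["fovy"])/2)
    d=np.array([(uv[0]-f["cx"])/fl,(uv[1]-f["cy"])/fl,1.])
    R,t=cam(f);return -R.T@t,R.T@d
def plane(f,uv,z):
    o,d=ray(f,uv);return o+d*(z-o[2])/d[2]
def tri(f1,u1,f2,u2):
    o1,d1=ray(f1,u1);o2,d2=ray(f2,u2)
    s=np.linalg.lstsq(np.c_[d1,-d2],o2-o1,rcond=None)[0]
    a,b=o1+d1*s[0],o2+d2*s[1];return (a+b)/2,np.linalg.norm(a-b)
def proj(f,p):
    R,t=cam(f);q=R@p+t;fl=240/np.tan(np.radians(f["fovy"])/2)
    return q[:2]/q[2]*fl+[f["cx"],f["cy"]]
def wristframe(bot):
    s=bot.observe();f=bot.grab_frame("wrist")
    T=np.eye(4);T[:3,:3]=Ro.from_euler("xyz",s["tool_rot"]).as_matrix();T[:3,3]=s["position"]
    W=np.linalg.inv(T@np.array(f["mount"]))
    f["rvec"]=cv2.Rodrigues(W[:3,:3])[0].ravel();f["tvec"]=W[:3,3];return f
def load(n): return pickle.load(open(n,"rb"))
def mask(f,lo,hi):
    return cv2.inRange(cv2.cvtColor(f["pixels"],cv2.COLOR_RGB2HSV),lo,hi)
def blobs(f,lo,hi,amin=40):
    m=mask(f,lo,hi);c,_=cv2.findContours(m,cv2.RETR_EXTERNAL,cv2.CHAIN_APPROX_NONE)
    return [(cv2.contourArea(k),cv2.minAreaRect(k),k) for k in c if cv2.contourArea(k)>amin]
E
python3 - <<'E'
from h import *
t=load("top0.pkl")["pixels"];s=load("side0.pkl")["pixels"]
r=lambda a:cv2.resize(a,None,fx=3.6,fy=3.6,interpolation=cv2.INTER_CUBIC)[:,:,::-1]
cv2.imwrite("pics/topc.png",r(t[155:315,180:400]));cv2.imwrite("pics/sidec.png",r(s[150:316,245:465]))
E
```

```text
(no output)
```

View pics/topc.png

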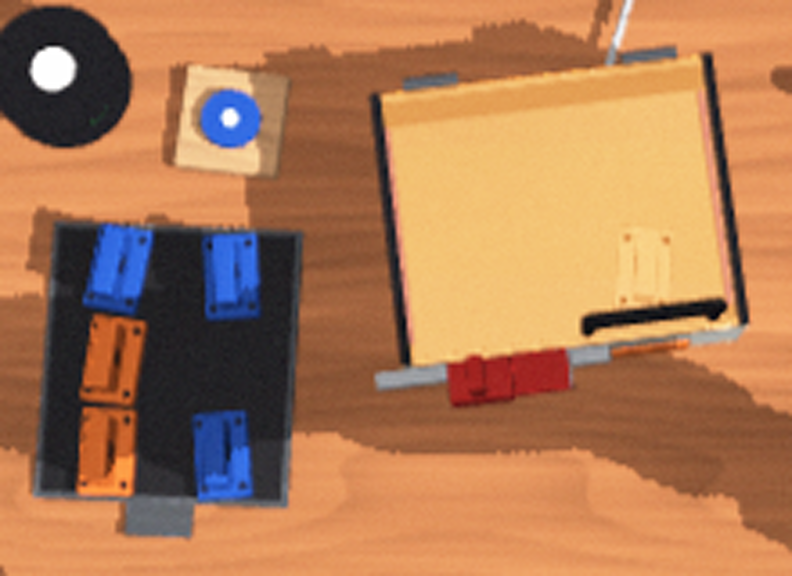

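View pics/sidec.png

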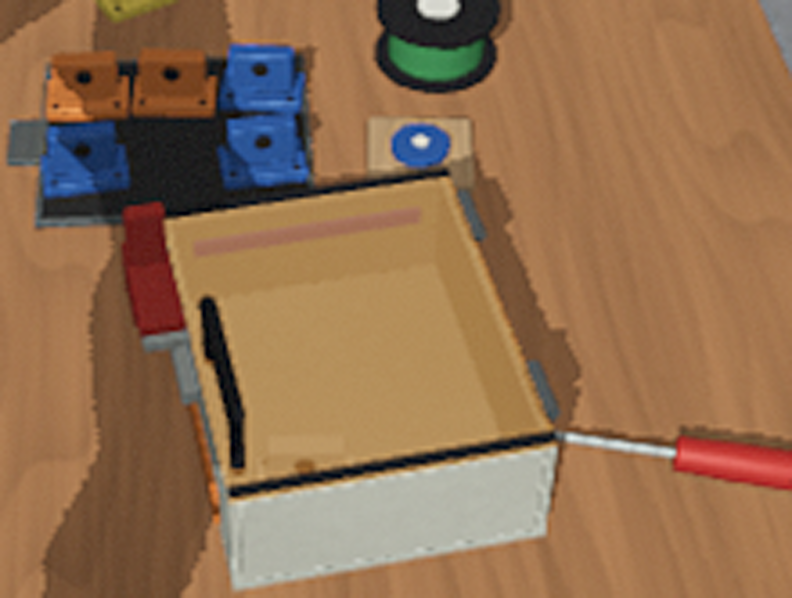

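Run:
```python
from h import *
np.set_printoptions(precision=4,suppress=True)
t=load("top0.pkl");s=load("side0.pkl")
T=lambda p:((p[0]+.5)/3.6-.5+180,(p[1]+.5)/3.6-.5+155)
S=lambda p:((p[0]+.5)/3.6-.5+245,(p[1]+.5)/3.6-.5+150)
P={}
for n,a,b in [("nl",(406,363),(165,216)),("fl",(377,95),(449,174)),("nr",(745,324),(232,492)),("fr",(707,55),(556,437)),
 ("h+",(590,322),(208,303)),("h-",(718,306),(238,462)),("fin",(477,360),(145,208))]:
    p,e=tri(t,T(a),s,S(b));P[n]=p;print(n,p,round(e,4))
c=(P["nl"]+P["fl"]+P["nr"]+P["fr"])/4;print("c",c)
for a,b in(("nl","fl"),("nr","fr"),("nr","nl"),("fr","fl"),("h-","h+")):
    d=P[b]-P[a];print(a,b,np.linalg.norm(d),np.degrees(np.arctan2(d[1],d[0])))
# brackets by colour
for n,lo,hi in(("orange",(5,120,60),(16,255,255)),("blue",(105,120,40),(125,255,255)),("green",(50,100,40),(85,255,255))):
    for nm,f in(("top",t),("side",s)):
        for A,r,k in blobs(f,lo,hi):
            x,y=r[0]
            if (nm=="top" and 170<x<520 and 150<y<310) or (nm=="side" and 240<x<460 and 150<y<410): print(n,nm,round(A),np.round(r[0],1),np.round(r[1],1),round(r[2]),plane(f,r[0],.03)[:2])
```

```text
nl [0.4461 0.1362 0.0936] 0.0002
fl [0.6413 0.1591 0.0942] 0.0006
nr [ 0.4753 -0.1041  0.0954] 0.0025
fr [ 0.6709 -0.0796  0.0951] 0.0007
h+ [0.4699 0.0071 0.1399] 0.0007
h- [ 0.4838 -0.0851  0.1002] 0.005
fin [0.4383 0.0839 0.1513] 0.007
c [0.5584 0.0279 0.0946]
nl fl 0.19651822973651056 6.683754763278435
nr fr 0.197088196339932 7.1336004545116865
nr nl 0.24212620705035065 96.93309634912794
fr fl 0.24057711071815874 97.06909546007427
h- h+ 0.1013250166345274 98.59883160819494
orange top 202196 [328. 281.] [396. 622.] 90 [0.3856 0.0452]
orange side 188492 [319.5 239.5] [479. 639.] 90 [0.5119 0.0906]
blue top 352 [241.4 281. ] [24.5 16. ] 87 [0.3854 0.2744]
blue top 342 [244.  231.5] [23. 16.] 90 [0.5179 0.2705]
blue top 344 [212.5 229.4] [15.9 24.3] 12 [0.5235 0.3552]
blue top 181 [243.5 187.5] [15. 15.] 90 [0.6387 0.2746]
blue top 85 [508.6 166.7] [ 9.8 11.2] 63 [ 0.697 -0.446]
blue side 236 [434. 402.] [18. 16.] 90 [ 0.6937 -0.3467]
blue side 127 [361.5 190. ] [10. 15.] 90 [0.6386 0.2635]
blue side 396 [267.8 193.6] [19.9 23.9] 84 [0.3862 0.2733]
blue side 765 [317.  182.2] [39.  24.9] 88 [0.5214 0.3075]
green top 70 [454.  186.5] [ 9. 10.] 90 [ 0.6417 -0.2958]
green side 126 [394.  352.5] [13. 12.] 90 [ 0.6379 -0.2362]
green side 198 [365.8 166.3] [26.1 11.7] 2 [0.6642 0.3637]
```

Two oranges and three blues stand on the plate, and one white shows through the lid. The chamber centre is about (0.558, 0.028), yaw 0.121, and the handle middle agrees with the text's geometry. I'll move above the catch and look with the wrist camera.

Call:
{"method": "jog_arm", "body": {
  "motion": [
    [0,0,-1,0.85,1],
    [0,0,-1,0.85,1],
    [0,0,-1,0.85,1],
    [0.98,-0.47,0,0,1],
    [0.98,-0.47,0,0,1],
    [0.98,-0.47,0,0,1],
    [0.98,-0.47,0,0,1],
    [0.98,-0.47,0,0,1],
    [0.98,-0.47,0,0,1],
    [0.98,-0.47,0,0,1],
    [0.98,-0.47,0,0,1],
    [0,-1,0,0,1]
  ]
}}

```text
clock: 1.3
position: [0.4184, -0.4213, 0.32]
tool_rot: [-3.14, -0.0, 0.123]
force: [-0.1, 0.8, 0.1]
grip_width: 0.0849
finger_force: 0.0
```

Call:
{"method": "jog_arm", "body": {
  "motion": [
    [0.14,-0.98,0,0,1],
    [0.14,-0.98,0,0,1],
    [0.14,-0.98,0,0,1],
    [0.14,-0.98,0,0,1],
    [0.14,-0.98,0,0,1],
    [0.14,-0.98,0,0,1],
    [0.14,-0.98,0,0,1],
    [0.14,-0.98,0,0,1],
    [0.14,-0.98,0,0,1],
    [0.14,-0.98,0,0,1],
    [0.14,-0.98,0,0,1],
    [0.14,-0.98,0,0,1]
  ]
}}

```text
clock: 2.5
position: [0.4229, -0.0652, 0.3212]
tool_rot: [3.142, 0.0, 0.12]
force: [0.6, 0.2, 0.1]
grip_width: 0.0853
finger_force: 0.0
```

Call:
{"method": "jog_arm", "body": {
  "motion": [
    [0.14,-0.98,0,0,1],
    [0.14,-0.98,0,0,1],
    [0.14,-0.98,0,0,0.6],
    [0.14,-0.98,0,0,0.6],
    [0,0,0,0,0.6],
    [0,0,0,0,0.6]
  ]
}}

```text
clock: 3.1
position: [0.4257, 0.0525, 0.3211]
tool_rot: [3.141, 0.001, 0.121]
force: [0.6, -0.6, -0.2]
grip_width: 0.0512
finger_force: 0.0
```

Run:
```python
from workcell import bot
from h import *
f=wristframe(bot);s=bot.observe();print(s["clock"],s["position"],s["tool_rot"],s["qpos"],f["fovy"],f["mount"])
pickle.dump(f,open("w1.pkl","wb"));cv2.imwrite("pics/w1.png",f["pixels"][:,:,::-1])
for n,p in(("fin",(.438,.084,.146)),("hdl",(.476,-.038,.1355))):print(n,proj(f,np.array(p)))
```

```text
3.15 [0.42569503 0.0518181  0.32111216] [3.14134620e+00 4.96103868e-04 1.19535764e-01] [ 0.11066555  0.12060278 -0.40589067  1.94356504  0.05382928  1.08826784
 -1.76886981] 70.84500938313583 [[-7.05270689e-04 -9.59897275e-01 -2.80351074e-01  7.24744730e-02]
 [ 9.99999750e-01 -6.65551090e-04 -2.36880975e-04 -3.62599455e-05]
 [ 4.07934398e-05 -2.80351171e-01  9.59897505e-01 -1.42435454e-01]
 [ 0.00000000e+00  0.00000000e+00  0.00000000e+00  1.00000000e+00]]
fin [289.07018683 206.4086666 ]
hdl [420.22100155 180.66331021]
```

View pics/w1.png

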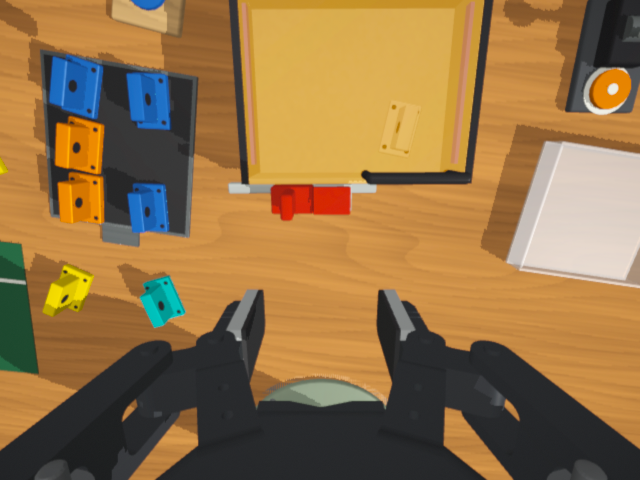

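The wrist view confirms one white bracket at (401,128), two oranges at (79,145) and (80,200), and the fin at (287,203), where I predicted it. Descending to the fin.

Call:
{"method": "jog_arm", "body": {
  "motion": [
    [0.26,-0.51,0.9,0,0.6],
    [0.26,-0.51,1,0,0.6],
    [0,0,1,0,0.6],
    [0,0,1,0,0.6],
    [0,0,1,0,0.6],
    [0,0,1,0,0.6],
    [0,0,1,0,0.6],
    [0,0,0,0,0.6]
  ]
}}

```text
clock: 3.95
position: [0.436, 0.0832, 0.1117]
tool_rot: [3.141, 0.005, 0.119]
force: [-0.6, -0.5, 0.3]
grip_width: 0.0515
finger_force: 0.0
```

Call:
{"method": "jog_arm", "body": {
  "motion": [
    [0,0,0,0,0],
    [0,0,0,0,0],
    [0,0,0,0,0],
    [0,0,0,0,0],
    [0,0,0,0,0]
  ],
  "newtons": 30
}}

```text
clock: 4.45
position: [0.4385, 0.0852, 0.1158]
tool_rot: [-3.141, -0.003, 0.12]
force: [-3.0, 3.7, 9.3]
grip_width: 0.0116
finger_force: 34.6
```

Call:
{"method": "jog_arm", "body": {
  "motion": [
    [0,-0.3,0,0,0],
    [0,-0.5,0,0,0],
    [0,-0.5,0,0,0],
    [0,-0.3,0,0,0],
    [0,-0.15,0,0,0],
    [0,0,0,0,0],
    [0,0,0,0,0]
  ]
}}

```text
clock: 5.15
position: [0.4321, 0.1355, 0.1158]
tool_rot: [3.14, -0.002, 0.119]
force: [-0.3, -10.4, 15.6]
grip_width: 0.0114
finger_force: 35.4
```

Call:
{"method": "jog_arm", "body": {
  "motion": [
    [0,0.1,0,0,0.6],
    [0,0,0,0,0.6],
    [0,0,0,0,0.6],
    [0,0,0,0,0.6],
    [0,0,-0.7,0,0.6],
    [0,0,-1,0,0.6],
    [0,0,-1,-1,0.6],
    [0,0,-1,-1,0.6],
    [0,0,-1,-1,0.6],
    [0,0,-1,-1,0.6],
    [0,0,0,-1,0.6],
    [0,0,0,-1,0.6]
  ]
}}

```text
clock: 6.35
position: [0.432, 0.1339, 0.2862]
tool_rot: [3.141, -0.002, 0.603]
force: [-0.8, -0.6, -0.1]
grip_width: 0.0511
finger_force: 0.0
```

Call:
{"method": "jog_arm", "body": {
  "motion": [
    [0,0,0,-1,0.6],
    [0,0,0,-1,0.6],
    [0,0,0,-1,0.6],
    [0,0,0,-1,0.6],
    [0,0,0,-1,0.6],
    [0,0,0,-1,0.6],
    [0,0,0,-1,0.6],
    [0,0,0,-1,0.6],
    [0,0,0,-1,0.6],
    [0,0,0,-1,0.6],
    [0,0,0,-1,0.6],
    [0,0,0,-1,0.6]
  ]
}}

```text
clock: 7.55
position: [0.4316, 0.1339, 0.2853]
tool_rot: [-3.141, -0.0, 1.563]
force: [0.3, 0.5, -0.8]
grip_width: 0.0515
finger_force: 0.0
```

Call:
{"method": "jog_arm", "body": {
  "motion": [
    [0,0,0,-1,0.6],
    [0,0,0,-0.6,0.6],
    [-0.98,0.12,0,0,0.6],
    [-0.98,0.12,0,0,0.6],
    [-0.98,0.12,0,0,0.6],
    [-0.98,0.12,0,0,0.6],
    [-0.98,0.12,0,0,0.6],
    [-0.98,0.12,0,0,0.6],
    [0,0,0,0,0.6],
    [0,0,0,0,0.6]
  ]
}}

```text
clock: 8.55
position: [0.4736, -0.0389, 0.2852]
tool_rot: [-3.141, -0.0, 1.687]
force: [0.0, -0.5, 0.3]
grip_width: 0.0511
finger_force: 0.0
```

Run:
```python
from workcell import bot
from h import *
f=wristframe(bot);s=bot.observe();print(s["clock"],s["position"],s["tool_rot"],s["qpos"])
pickle.dump(f,open("w2.pkl","wb"))
g=bot.grab_frame("top");pickle.dump(g,open("t2.pkl","wb"))
pts=[(.470,.007,.1355),(.481,-.082,.1355),(.4755,-.038,.1355)]
im=f["pixels"][:,:,::-1].copy()
for p in pts:
    u=proj(f,np.array(p));print(u);cv2.circle(im,tuple(int(v) for v in u),3,(0,255,0),1)
a=g["pixels"][155:315,180:400,::-1]
cv2.imwrite("pics/w2.png",np.vstack([cv2.resize(im,(440,330)),cv2.resize(a,(440,270))[:,:]]))
```

```text
8.6 [ 0.47361532 -0.03817073  0.28527509] [-3.14146767e+00 -3.95275860e-04  1.68824534e+00] [ 0.45481992  0.26353648 -0.60176822  1.88949805  0.17139531  1.03983072
 -0.10065216]
[320.95574263 175.589545  ]
[321.64467282 273.89231834]
[321.24954532 227.34585891]
```

View pics/w2.png

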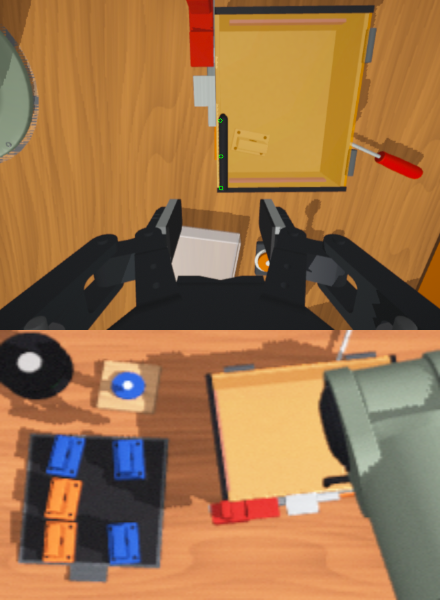

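The bar is at about (325,227) in wrist pixels against a predicted (321,227), so I'll shift 3 mm. Gripping it and following the arc.

Call:
{"method": "jog_arm", "body": {
  "motion": [
    [0,0.1,0.9,0,0.6],
    [0,0,1,0,0.6],
    [0,0,1,0,0.6],
    [0,0,1,0,0.6],
    [0,0,1,0,0.6],
    [0,0,0.65,0,0.6],
    [0,0,0,0,0.2],
    [0,0,0,0,0],
    [0,0,0,0,0],
    [0,0,0,0,0],
    [0,0,0,0,0]
  ],
  "newtons": 25
}}

```text
clock: 9.75
position: [0.4774, -0.0381, 0.1198]
tool_rot: [3.14, -0.0, 1.688]
force: [0.0, 4.2, 8.9]
grip_width: 0.011
finger_force: 25.4
```

Call:
{"method": "jog_arm", "body": {
  "motion": [
    [0,0.2,-0.62,0,0],
    [0,0.26,-0.6,0,0],
    [0,0.32,-0.57,0,0],
    [0,0.37,-0.54,0,0],
    [0,0.42,-0.5,0,0],
    [0,0.47,-0.45,0,0],
    [0,0.52,-0.4,0,0],
    [0,0,0,0,0]
  ]
}}

```text
clock: 10.55
position: [0.5529, -0.029, 0.2318]
tool_rot: [-3.141, 0.0, 1.688]
force: [-25.7, 2.8, 35.8]
grip_width: 0.0107
finger_force: 28.4
```

Call:
{"method": "jog_arm", "body": {
  "motion": [
    [0,-0.08,-0.11,0,0],
    [0,0,0,0,0]
  ]
}}

```text
clock: 10.75
position: [0.5515, -0.029, 0.2328]
tool_rot: [3.139, -0.001, 1.688]
force: [8.9, 6.7, -12.5]
grip_width: 0.0106
finger_force: 26.1
```

Call:
{"method": "jog_arm", "body": {
  "motion": [
    [0,0.56,-0.33,0,0],
    [0,0.59,-0.3,0,0],
    [0,0.61,-0.23,0,0],
    [0,0.63,-0.17,0,0],
    [0,0,0,0,0]
  ]
}}

```text
clock: 11.25
position: [0.6236, -0.0206, 0.265]
tool_rot: [3.139, -0.001, 1.688]
force: [-2.6, 2.7, 14.0]
grip_width: 0.0109
finger_force: 28.7
```

Call:
{"method": "jog_arm", "body": {
  "motion": [
    [0,0.64,-0.12,0,0],
    [0,0.65,-0.05,0,0],
    [0,0.65,0.02,0,0],
    [0,0.64,0.08,0,0],
    [0,0,0,0,0]
  ]
}}

```text
clock: 11.75
position: [0.7006, -0.0114, 0.2661]
tool_rot: [3.139, -0.001, 1.688]
force: [2.4, 3.6, 5.4]
grip_width: 0.0108
finger_force: 28.2
```

Call:
{"method": "jog_arm", "body": {
  "motion": [
    [0,0,0,0,0.4],
    [0,0,0,0,0.4],
    [0,0,0,0,0.4],
    [0,0,0,0,0.4],
    [0,0,-0.5,0,0.4],
    [0,0,-1,0,0.4],
    [0,0,-1,0,0.4],
    [0,0,-1,0,0.4],
    [0,-1,0,0.5,0.5],
    [0,-1,0,0.5,0.5],
    [0,-1,0,0.5,0.5],
    [0,-1,0,0.5,0.5]
  ]
}}

```text
clock: 12.95
position: [0.5778, -0.0194, 0.3716]
tool_rot: [3.141, 0.0, 1.526]
force: [1.2, 0.1, 0.3]
grip_width: 0.0425
finger_force: 0.0
```

Call:
{"method": "jog_arm", "body": {
  "motion": [
    [0,-1,0,1,0.5],
    [0,-1,0,1,0.5],
    [0,0,0,1,0.5],
    [0,0,0,1,0.5],
    [0,0,0,1,0.5],
    [0,0,0,1,0.5],
    [0,0,0,1,0.5],
    [0,0,0,1,0.5],
    [0,0,0,1,0.5],
    [0,0,0,1,0.5],
    [0,0,0,1,0.5],
    [0,0,0,1,0.5]
  ]
}}

```text
clock: 14.15
position: [0.5193, -0.0141, 0.3718]
tool_rot: [3.141, -0.001, 0.565]
force: [-0.5, 0.6, 0.0]
grip_width: 0.0425
finger_force: 0.0
```

Call:
{"method": "jog_arm", "body": {
  "motion": [
    [0,0,0,1,0.5],
    [0,0,0,1,0.5],
    [0,0,0,1,0.5],
    [0,0,0,1,0.5],
    [0,0,0,1,0.5],
    [0,0,0,0.6,0.5],
    [0,0,0,0,0.5]
  ]
}}

```text
clock: 14.85
position: [0.5193, -0.0141, 0.3716]
tool_rot: [3.141, -0.001, 0.119]
force: [1.2, 0.2, -0.1]
grip_width: 0.0425
finger_force: 0.0
```

Run:
```python
from workcell import bot
from h import *
f=wristframe(bot);s=bot.observe();print(s["clock"],s["position"],s["tool_rot"],s["qpos"])
pickle.dump(f,open("w3.pkl","wb"));cv2.imwrite("pics/w3.png",f["pixels"][:,:,::-1])
for n in("side","top"):pickle.dump(bot.grab_frame(n),open(n+"3.pkl","wb"))
```

```text
14.9 [ 0.5193074  -0.01409164  0.37142461] [ 3.14148640e+00 -9.29600205e-04  1.21232223e-01] [ 0.18832411  0.24070966 -0.34152346  1.66487716  0.08438137  1.24955976
 -1.62026112]
```

View pics/w3.png

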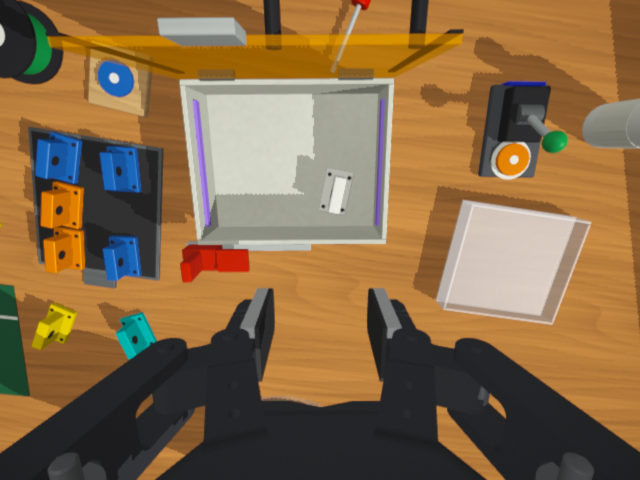

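The lid stands upright and the white bracket is in the chamber, rib at about (338,194). Oranges are at (62,205) and (65,250), and the tray at (513,262). Measuring them across two views.

Run:
```python
from h import *
np.set_printoptions(precision=4,suppress=True)
w=load("w3.pkl");w1=load("w1.pkl");t=load("top3.pkl");t0=load("top0.pkl")
c=[plane(w,u,.0855) for u in((181,81),(393,80),(386,242),(190,243))]
print("chamber rim",np.array(c)[:,:2], np.mean(c,0))
a,b=np.array(c[0]),np.array(c[1]);print("yaw",np.arctan2(*(a-b)[:2][::-1])-np.pi/2)
# white hole-based / rib
for nm,u in(("rib far",(342,177)),("rib near",(334,213))):print(nm,plane(w,u,.052)[:2])
h=[plane(w,u,.016)[:2] for u in((326,212),(345,216),(331,173),(352,177))];print("holes",np.array(h),np.mean(h,0))
# white two-view via w1 (through lid)
hsv=cv2.cvtColor(t["pixels"],cv2.COLOR_RGB2HSV);
def find(f,lo,hi,roi):
    x0,x1,y0,y1=roi
    for A,r,k in blobs(f,lo,hi,60):
        if x0<r[0][0]<x1 and y0<r[0][1]<y1: print("  ",round(A),np.round(r[0],1),np.round(r[1]),round(r[2]), k[:,0].min(0),k[:,0].max(0))
for n,f,roi in(("w3",w,(20,120,170,290)),("w1",w1,(30,130,100,240)),("t0",t0,(190,260,210,300)),("t3",t,(190,260,210,300))):
    print(n,"orange");find(f,(8,185,90),(20,255,255),roi)
tr=[plane(w,u,.035) for u in((465,201),(590,222),(553,323),(438,305))];print("tray rim",np.array(tr)[:,:2],np.mean(tr,0))
im=w["pixels"][150:300,20:120,::-1];
j=np.vstack([cv2.resize(im,None,fx=4,fy=4,interpolation=cv2.INTER_CUBIC)])
j2=cv2.resize(t["pixels"][210:300,185:265,::-1],(400,450),interpolation=cv2.INTER_CUBIC)
o=np.zeros((600,800,3),np.uint8);o[:,:400]=j;o[:450,400:]=j2
cv2.imwrite("pics/or.png",o)
```

```text
chamber rim [[ 0.6429  0.1636]
 [ 0.673  -0.0806]
 [ 0.4792 -0.1061]
 [ 0.4472  0.1511]] [0.5606 0.032  0.0855]
yaw 0.12273792187861288
rib far [ 0.5534 -0.0393]
rib near [ 0.5033 -0.035 ]
holes [[ 0.4965 -0.0252]
 [ 0.4938 -0.0543]
 [ 0.5543 -0.0254]
 [ 0.5522 -0.0564]] [ 0.5242 -0.0403]
w3 orange
   3290 [ 61.8 226.9] [92. 44.] 89 [ 40 181] [ 84 273]
w1 orange
   4355 [ 79.  169.5] [107.  48.] 90 [ 55 116] [103 223]
t0 orange
   302 [209.3 279.8] [15. 23.] 4 [201 268] [217 291]
   318 [211.  254.6] [15. 24.] 9 [202 243] [220 267]
t3 orange
   534 [209.9 267. ] [16. 49.] 5 [201 242] [220 291]
tray rim [[ 0.5394 -0.2195]
 [ 0.5308 -0.407 ]
 [ 0.3653 -0.4044]
 [ 0.3746 -0.2163]] [ 0.4525 -0.3118  0.035 ]
```

View pics/or.png

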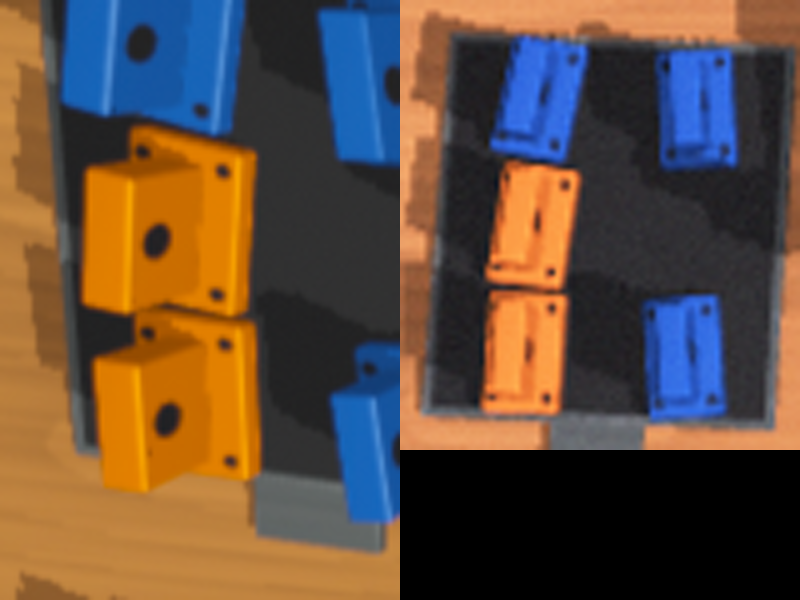

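Call:
{"method": "jog_arm", "body": {
  "motion": [
    [0,0,0,0.75,0.5],
    [0,0,0,0.75,0.5],
    [0,0,0,0.75,0.5],
    [0.27,0.8,1,0,0.5],
    [0,0,1,0,0.5],
    [0,0,1,0,0.5],
    [0,0,1,0,0.5],
    [0,0,1,0,0.5],
    [0,0,1,0,0.5],
    [0,0,1,0,0.5],
    [0,0,1,0,0.5],
    [0,0,0,0,0.5]
  ]
}}

```text
clock: 16.2
position: [0.5242, -0.0387, 0.1278]
tool_rot: [-3.142, 0.005, -0.059]
force: [-0.3, -0.3, 0.1]
grip_width: 0.0427
finger_force: 0.0
```

Run:
```python
from workcell import bot
from h import *
np.set_printoptions(precision=4,suppress=True)
w=load("w3.pkl");t=load("top3.pkl")
for n,a,b in(("A",(46.8,209.5),(208,254.2)),("B",(51,255),(205.6,279.2))):
    print(n,tri(w,a,t,b),plane(w,a,.052)[:2],plane(t,b,.052)[:2])
f=wristframe(bot);s=bot.observe();print(s["position"],s["tool_rot"])
pickle.dump(f,open("w4.pkl","wb"));cv2.imwrite("pics/w4.png",cv2.resize(f["pixels"][:,:,::-1],(480,360)))
```

```text
A (array([0.4572, 0.3637, 0.0459]), np.float64(0.005884578423812136)) [0.4611 0.3609] [0.454  0.3607]
B (array([0.3899, 0.3674, 0.0439]), np.float64(0.002522603044648673)) [0.3942 0.362 ] [0.3883 0.3649]
[ 0.5253 -0.0386  0.1299] [-3.1415  0.0026 -0.0592]
```

View pics/w4.png

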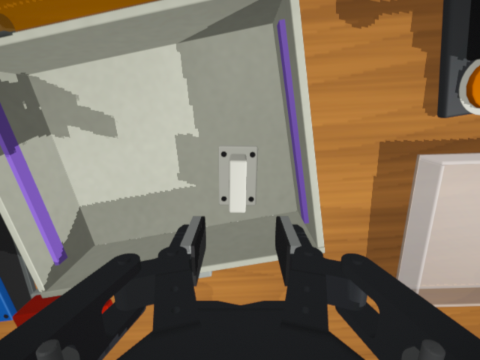

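Run:
```python
from h import *
w=load("w4.pkl");w3=load("w3.pkl")
k=4/3
for u in((238,160),(238,212)):print("rib",plane(w,(u[0]*k,u[1]*k),.052))
h=[plane(w,(u[0]*k,u[1]*k),.016) for u in((224,154),(252,155),(223,199),(252,199))];print(np.mean(h,0))
print("rib near end two views",tri(w,(238*k,212*k),w3,(334,214)))
print("hole two views",tri(w,(252*k,155*k),w3,(352,177)),tri(w,(223*k,199*k),w3,(326,212)))
```

```text
rib [ 0.55304142 -0.03809022  0.052     ]
rib [ 0.50394034 -0.03502826  0.052     ]
[ 0.52745888 -0.03591077  0.016     ]
rib near end two views (array([ 0.5007088 , -0.0352067 ,  0.04494642]), np.float64(0.0009470078515878689))
hole two views (array([ 0.55562717, -0.05176132,  0.05011315]), np.float64(0.002754587343347054)) (array([ 0.49793505, -0.02166067,  0.00703825]), np.float64(0.009889863626573184))
```

Rib two-view height is 45 mm, which fits the 52 mm in the text within noise. Grasping the white bracket.

Call:
{"method": "jog_arm", "body": {
  "motion": [
    [0.07,-0.06,1,0,0.5],
    [0,0,1,0,0.5],
    [0,0,1,0,0.5],
    [0,0,0.5,0,0.5],
    [0,0,0,0,0.2],
    [0,0,0,0,0],
    [0,0,0,0,0],
    [0,0,0,0,0],
    [0,0,0,0,0]
  ],
  "newtons": 50
}}

```text
clock: 17.15
position: [0.5291, -0.0372, 0.0271]
tool_rot: [3.142, -0.002, -0.06]
force: [-1.2, -0.2, 11.3]
grip_width: 0.0148
finger_force: 51.1
```

Call:
{"method": "jog_arm", "body": {
  "motion": [
    [0,0,-0.6,0,0],
    [0,0,-1,0,0],
    [0,0,-1,0,0],
    [0,0,-1,0,0],
    [0,0,-1,0,0],
    [0,0,-1,0,0],
    [0,0,-0.4,0,0],
    [0,0,0,0,0]
  ]
}}

```text
clock: 17.95
position: [0.5289, -0.0373, 0.2074]
tool_rot: [3.141, -0.003, -0.061]
force: [-0.7, -0.3, -1.5]
grip_width: 0.015
finger_force: 49.3
```

Call:
{"method": "jog_arm", "body": {
  "motion": [
    [-0.2,0.93,0,0,0],
    [-0.2,0.93,0,0,0],
    [-0.2,0.93,0,0,0],
    [-0.2,0.93,0,0,0],
    [-0.2,0.93,0,0,0],
    [-0.2,0.93,0,0,0],
    [-0.2,0.93,0,0,0],
    [-0.2,0.93,0,0,0],
    [-0.2,0.93,0,0,0],
    [-0.2,0.93,0,0,0],
    [0,0,0,0,0]
  ]
}}

```text
clock: 19.05
position: [0.4492, -0.3153, 0.2039]
tool_rot: [3.141, 0.002, -0.065]
force: [-0.3, 0.6, -0.8]
grip_width: 0.0151
finger_force: 49.3
```

Call:
{"method": "jog_arm", "body": {
  "motion": [
    [0,0,1,0,0],
    [0,0,1,0,0],
    [0,0,1,0,0],
    [0,0,1,0,0],
    [0,0,1,0,0],
    [0,0,0.5,0,0],
    [0,0,0.45,0,0],
    [0,0,0,0,0]
  ]
}}

```text
clock: 19.85
position: [0.4513, -0.3115, 0.0259]
tool_rot: [-3.141, 0.001, -0.06]
force: [-0.3, -0.6, -0.3]
grip_width: 0.0151
finger_force: 50.3
```

Call:
{"method": "jog_arm", "body": {
  "motion": [
    [0,0,0,0,0.5],
    [0,0,0,0,0.5],
    [0,0,0,0,0.5],
    [0,0,0,0,0.5],
    [0,0,-0.6,0,0.5],
    [0,0,-1,0,0.5],
    [0,0,-1,0,0.5],
    [0,0,-1,0,0.5],
    [0,0,-1,0,0.5],
    [0,0,-1,0,0.5],
    [0,0,-1,0,0.5],
    [0,0,-1,0,0.5]
  ]
}}

```text
clock: 21.05
position: [0.4512, -0.3119, 0.2566]
tool_rot: [3.141, -0.0, -0.06]
force: [0.5, 0.3, 0.4]
grip_width: 0.0426
finger_force: 0.0
```

Call:
{"method": "jog_arm", "body": {
  "motion": [
    [0,0,-1,0,0.5],
    [-0.1,-0.99,0,0,0.5],
    [-0.1,-0.99,0,0,0.5],
    [-0.1,-0.99,0,0,0.5],
    [-0.1,-0.99,0,0,0.5],
    [-0.1,-0.99,0,0,0.5],
    [-0.1,-0.99,0,0,0.5],
    [-0.1,-0.99,0,0,0.5],
    [-0.1,-0.99,0,0,0.5],
    [-0.1,-0.99,0,0,0.5],
    [-0.1,-0.99,0,0,0.5],
    [-0.1,-0.99,0,0,0.5]
  ]
}}

```text
clock: 22.25
position: [0.4379, 0.0173, 0.2853]
tool_rot: [3.141, -0.001, -0.06]
force: [0.4, 0.3, 0.2]
grip_width: 0.0427
finger_force: 0.0
```

Call:
{"method": "jog_arm", "body": {
  "motion": [
    [-0.1,-0.99,0,0,0.5],
    [-0.1,-0.99,0,0,0.5],
    [-0.1,-0.99,0,0,0.5],
    [-0.1,-0.99,0,0,0.5],
    [-0.1,-0.99,0,0,0.5],
    [-0.1,-0.99,0,0,0.5],
    [-0.1,-0.99,0,0,0.5],
    [-0.1,-0.99,0,0,0.5],
    [-0.1,-0.99,0,0,0.5],
    [-0.1,-0.99,0,0,0.5],
    [0,0,0,0,0.5],
    [0,0,0,0,0.5]
  ]
}}

```text
clock: 23.45
position: [0.4258, 0.3099, 0.2849]
tool_rot: [3.141, 0.0, -0.058]
force: [0.4, 0.1, -0.1]
grip_width: 0.0431
finger_force: 0.0
```

Run:
```python
from workcell import bot
from h import *
f=wristframe(bot);s=bot.observe();print(s["clock"],s["position"],s["tool_rot"],s["qpos"])
g=bot.grab_frame("top");pickle.dump(g,open("t5.pkl","wb"));
pickle.dump(f,open("w5.pkl","wb"));
o=np.zeros((600,640,3),np.uint8);o[:400]=f["pixels"][:400,:,::-1];o[400:]=g["pixels"][130:330,60:700,::-1][:, :640] if 0 else cv2.copyMakeBorder(g["pixels"][130:330,0:640,::-1],0,0,0,0,0)
cv2.imwrite("pics/w5.png",o)
```

```text
23.5 [0.42628106 0.30895282 0.28491665] [ 3.14110310e+00  3.34480674e-04 -6.00974473e-02] [-0.42720944  0.3291595  -0.40114248  1.77702647  0.14486291  1.06495819
 -2.51043508]
```

View pics/w5.png

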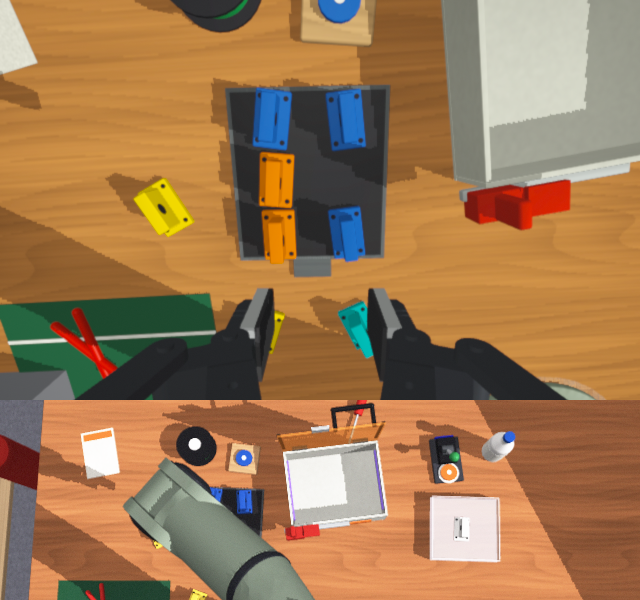

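The white bracket is in the tray. Joint 7 is at its limit, so I'll use the half-turned grasp.

Call:
{"method": "jog_arm", "body": {
  "motion": [
    [0,0,0,-1,0.5],
    [0,0,0,-1,0.5],
    [0,0,0,-1,0.5],
    [0,0,0,-1,0.5],
    [0,0,0,-1,0.5],
    [0,0,0,-1,0.5],
    [0,0,0,-1,0.5],
    [0,0,0,-1,0.5],
    [0,0,0,-1,0.5],
    [0,0,0,-1,0.5],
    [0,0,0,-1,0.5],
    [0,0,0,-1,0.5]
  ]
}}

```text
clock: 24.75
position: [0.4272, 0.3078, 0.2851]
tool_rot: [-3.142, 0.0, 0.9]
force: [0.3, 0.5, 0.5]
grip_width: 0.0427
finger_force: 0.0
```

Call:
{"method": "jog_arm", "body": {
  "motion": [
    [0,0,0,-1,0.5],
    [0,0,0,-1,0.5],
    [0,0,0,-1,0.5],
    [0,0,0,-1,0.5],
    [0,0,0,-1,0.5],
    [0,0,0,-1,0.5],
    [0,0,0,-1,0.5],
    [0,0,0,-1,0.5],
    [0,0,0,-1,0.5],
    [0,0,0,-1,0.5],
    [0,0,0,-1,0.5],
    [0,0,0,-1,0.5]
  ]
}}

```text
clock: 25.95
position: [0.4272, 0.3077, 0.2851]
tool_rot: [-3.141, 0.0, 1.86]
force: [0.7, -0.2, -0.6]
grip_width: 0.0428
finger_force: 0.0
```

Call:
{"method": "jog_arm", "body": {
  "motion": [
    [0,0,0,-1,0.5],
    [0,0,0,-1,0.5],
    [0,0,0,-1,0.5],
    [0,0,0,-1,0.5],
    [0,0,0,-1,0.5],
    [0,0,0,-1,0.5],
    [0,0,0,-1,0.5],
    [0,0,0,-1,0.5],
    [0,0,0,-1,0.5],
    [0,0,0,-1,0.5],
    [0,0,0,-1,0.5],
    [0,0,0,-1,0.5]
  ]
}}

```text
clock: 27.15
position: [0.4272, 0.3077, 0.2851]
tool_rot: [-3.141, 0.0, 2.82]
force: [-0.8, -0.1, 0.1]
grip_width: 0.043
finger_force: 0.0
```

Call:
{"method": "jog_arm", "body": {
  "motion": [
    [0,0,0,-1,0.5],
    [0,0,0,-1,0.5],
    [0,0,0,-1,0.5],
    [0,0.85,0,0,0.5],
    [0,0.85,0,0,0.5],
    [0,0,0,0,0.5]
  ]
}}

```text
clock: 27.75
position: [0.4309, 0.3613, 0.2851]
tool_rot: [3.14, -0.001, 3.059]
force: [-0.1, -0.9, -0.2]
grip_width: 0.0427
finger_force: 0.0
```

Run:
```python
from workcell import bot
from h import *
f=wristframe(bot);s=bot.observe();print(s["clock"],s["position"],s["tool_rot"],s["qpos"])
pickle.dump(f,open("w6.pkl","wb"));w5=load("w5.pkl")
a=cv2.resize(w5["pixels"][140:270,220:350,::-1],(400,400),interpolation=cv2.INTER_CUBIC)
u=proj(f,np.array([.425,.362,.03]));x,y=int(u[0]),int(u[1]);print(x,y)
x0=max(x-65,0);y0=max(y-65,0);print(x0,y0)
b=cv2.resize(f["pixels"][y0:y0+130,x0:x0+130,::-1],(400,400),interpolation=cv2.INTER_CUBIC)
cv2.imwrite("pics/w6.png",np.hstack([a,b]))
```

```text
27.8 [0.43095805 0.35996319 0.28489924] [ 3.14111447e+00 -7.92038887e-04  3.05891179e+00] [-0.08518157  0.54309242 -1.04486003  1.66997591  0.49492851  1.22048636
  0.24486318]
319 200
254 135
```

View pics/w6.png

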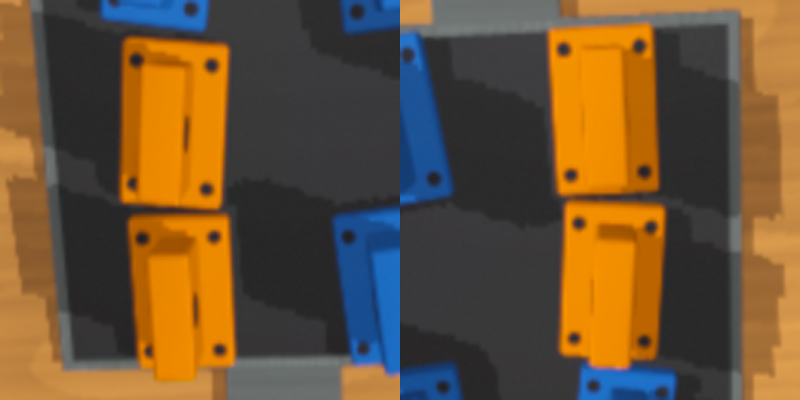

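Run:
```python
from h import *
np.set_printoptions(precision=4,suppress=True)
w5=load("w5.pkl");w6=load("w6.pkl");k=130/400
a=lambda u:(u[0]*k+220,u[1]*k+140)
b=lambda u:((u[0]-400)*k+254,u[1]*k+135)
for n,p,q in(("A near",(160,206),(617,238)),("A far",(163,63),(610,366)),("B near",(174,380),(604,47)),("B far",(171,253),(604,191))):
    print(n,*tri(w5,a(p),w6,b(q)),plane(w5,a(p),.052)[:2],plane(w6,b(q),.052)[:2])
for n,P,Q in(("A",[(136,60),(211,65),(206,189)],[(579,223),(651,228),(574,338),(644,341)]),("B",[(142,238),(214,237),(220,350)],[(564,48),(639,46),(571,175),(644,171)])):
    H=np.array([plane(w6,b(q),.016)[:2] for q in Q]);d=H[0]-H[2]+H[1]-H[3]
    print(n,H.mean(0),np.arctan2(-d[1],-d[0]))
```

```text
A near [0.4345 0.3653 0.0514] 0.0022217408138448646 [0.4342 0.3642] [0.4348 0.3663]
A far [0.4848 0.3591 0.0485] 0.001189018916814578 [0.4846 0.3581] [0.4839 0.3597]
B near [0.3667 0.3664 0.051 ] 0.00165432238105618 [0.3667 0.3655] [0.367  0.3672]
B far [0.4168 0.3624 0.0526] 0.0013469615328172166 [0.4164 0.3618] [0.4172 0.363 ]
A [0.4604 0.3627] -0.13217272798971516
B [0.3916 0.3654] -0.03449169996197452
```

Two-view rib tops come out at 51 mm. A is at (0.460, 0.3625), yaw -0.13; B is at (0.392, 0.365), yaw about -0.06. Picking A.

Call:
{"method": "jog_arm", "body": {
  "motion": [
    [-0.95,0.2,0,0.6,0.5],
    [0,0,1,0,0.5],
    [0,0,1,0,0.5],
    [0,0,1,0,0.5],
    [0,0,1,0,0.5],
    [0,0,1,0,0.5],
    [0,0,1,0,0.5],
    [0,0,1,0,0.5],
    [0,0,1,0,0.5],
    [0,0,0.65,0,0.5],
    [0,0,0,0,0.5]
  ]
}}

```text
clock: 28.9
position: [0.4591, 0.362, 0.0236]
tool_rot: [-3.139, -0.003, 3.01]
force: [-0.2, -0.5, 0.3]
grip_width: 0.043
finger_force: 0.0
```

Call:
{"method": "jog_arm", "body": {
  "motion": [
    [0,0,0,0,0.2],
    [0,0,0,0,0],
    [0,0,0,0,0],
    [0,0,0,0,0],
    [0,0,0,0,0],
    [0,0,-0.6,0,0],
    [0,0,-1,0,0],
    [0,0,-1,0,0],
    [0,0,-1,0,0],
    [0,0,-1,0,0],
    [0,0,-1,0,0],
    [0,0,-0.5,0,0]
  ]
}}

```text
clock: 30.1
position: [0.4596, 0.3645, 0.2123]
tool_rot: [3.139, 0.002, 3.012]
force: [-0.2, -0.2, -0.2]
grip_width: 0.0152
finger_force: 48.9
```

Call:
{"method": "jog_arm", "body": {
  "motion": [
    [-0.48,-0.98,0,0,0],
    [-0.48,-0.98,0,0,0],
    [-0.48,-0.98,0,0,0],
    [-0.48,-0.98,0,0,0],
    [-0.48,-0.98,0,0,0],
    [-0.48,-0.98,0,0,0],
    [-0.48,-0.98,0,0,0],
    [-0.48,-0.98,0,0,0],
    [-0.48,-0.98,0,0,0],
    [0,0,0,0,0],
    [0,0,0,0,0]
  ]
}}

```text
clock: 31.2
position: [0.5535, 0.0843, 0.2086]
tool_rot: [3.142, -0.001, 3.01]
force: [-0.2, -0.1, -0.5]
grip_width: 0.0151
finger_force: 49.0
```

Call:
{"method": "jog_arm", "body": {
  "motion": [
    [0,0,1,0,0],
    [0,0,1,0,0],
    [0,0,1,0,0],
    [0,0,1,0,0],
    [0,0,1,0,0],
    [0,0,0.6,0,0],
    [0,0,0.55,0,0],
    [0,0,0,0,0],
    [0,0,0,0,0]
  ]
}}

```text
clock: 32.1
position: [0.5538, 0.0854, 0.0241]
tool_rot: [3.141, 0.0, 3.012]
force: [-0.2, -0.2, -0.2]
grip_width: 0.0149
finger_force: 57.4
```

Call:
{"method": "jog_arm", "body": {
  "motion": [
    [0,0,0,0,0.5],
    [0,0,0,0,0.5],
    [0,0,0,0,0.5],
    [0,0,0,0,0.5],
    [0,0,-0.5,0,0.5],
    [0,0,-1,0,0.5],
    [0,0,-1,0,0.5],
    [0,0,-1,0,0.5],
    [0,0,-1,0,0.5],
    [0,0,-1,0,0.5],
    [0,0,-1,0,0.5],
    [0,0,-1,0,0.5]
  ]
}}

```text
clock: 33.3
position: [0.5532, 0.0849, 0.2512]
tool_rot: [3.141, -0.0, 3.012]
force: [-0.6, -0.4, 1.1]
grip_width: 0.0426
finger_force: 0.0
```

Call:
{"method": "jog_arm", "body": {
  "motion": [
    [0.59,0.95,0,0,0.5],
    [0.59,0.95,0,0,0.5],
    [0.59,0.95,0,0,0.5],
    [0.59,0.95,0,0,0.5],
    [0.59,0.95,0,0,0.5],
    [0.59,0.95,0,0,0.5],
    [0.59,0.95,0,0,0.5],
    [0.59,0.95,0,0,0.5],
    [0.59,0.95,0,0,0.5],
    [0,0,0,0,0.5],
    [0,0,0,0,0.5]
  ]
}}

```text
clock: 34.4
position: [0.4283, 0.3602, 0.2497]
tool_rot: [3.141, -0.0, 3.014]
force: [1.1, -0.3, -0.8]
grip_width: 0.0429
finger_force: 0.0
```

Run:
```python
from workcell import bot
from h import *
f=wristframe(bot);s=bot.observe();print(s["clock"],s["position"],s["tool_rot"],s["qpos"])
t=bot.grab_frame("top");pickle.dump(t,open("t7.pkl","wb"))
pickle.dump(f,open("w7.pkl","wb"))
o=np.zeros((600,640,3),np.uint8);o[:400]=f["pixels"][:400,:,::-1]
o[400:,:]=cv2.resize(t["pixels"][160:280,170:554,::-1],(640,200));cv2.imwrite("pics/w7.png",o)
```

```text
34.45 [0.42893185 0.35931863 0.24944394] [-3.14131847e+00 -1.71360709e-04  3.01196249e+00] [-0.10650099  0.57082433 -1.01329543  1.7199302   0.52594003  1.1511392
  0.16913985]
```

View pics/w7.png

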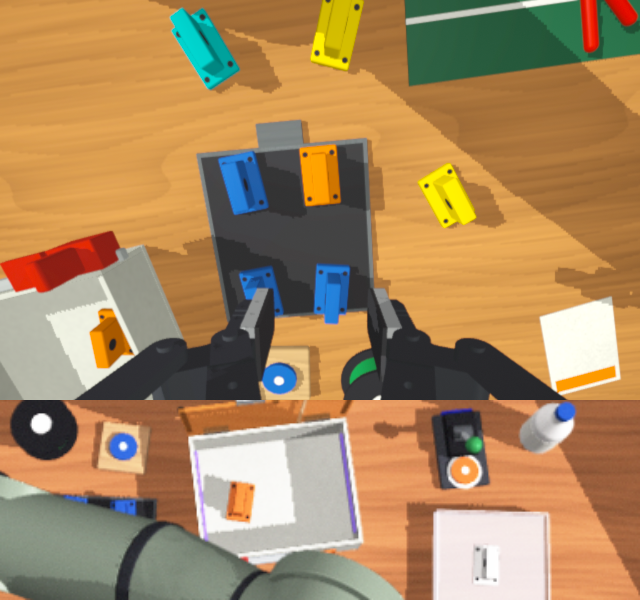

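Run:
```python
from h import *
w=load("w7.pkl")
H=np.array([plane(w,q,.016)[:2] for q in((300,148),(336,146),(341,202),(305,206))]);d=H[2]+H[3]-H[0]-H[1]
print(H,H.mean(0),np.arctan2(d[1],d[0]))
```

```text
[[0.35962573 0.34738431]
 [0.36253494 0.38592855]
 [0.42321673 0.38452407]
 [0.42251586 0.34384075]] [0.39197331 0.36541942] -0.040020376517222324
```

Call:
{"method": "jog_arm", "body": {
  "motion": [
    [0,0,0,-0.55,0.5],
    [0,0,0,-0.55,0.5],
    [0.62,0.06,0,0,0.5],
    [0.62,0.06,0,0,0.5],
    [0,0,1,0,0.5],
    [0,0,1,0,0.5],
    [0,0,1,0,0.5],
    [0,0,1,0,0.5],
    [0,0,1,0,0.5],
    [0,0,1,0,0.5],
    [0,0,1,0,0.5],
    [0,0,0.45,0,0.5]
  ]
}}

```text
clock: 35.7
position: [0.391, 0.3638, 0.0237]
tool_rot: [-3.14, -0.002, 3.099]
force: [-0.2, 1.3, -0.0]
grip_width: 0.0428
finger_force: 0.0
```

Call:
{"method": "jog_arm", "body": {
  "motion": [
    [0,0,0,0,0.3],
    [0,0,0,0,0],
    [0,0,0,0,0],
    [0,0,0,0,0],
    [0,0,0,0,0],
    [0,0,-0.6,0,0],
    [0,0,-1,0,0],
    [0,0,-1,0,0],
    [0,0,-1,0,0],
    [0,0,-1,0,0],
    [0,0,-1,0,0],
    [0,0,-0.5,0,0]
  ]
}}

```text
clock: 36.9
position: [0.3923, 0.3653, 0.211]
tool_rot: [3.14, 0.002, 3.099]
force: [-0.0, 1.1, -0.7]
grip_width: 0.0148
finger_force: 49.6
```

Call:
{"method": "jog_arm", "body": {
  "motion": [
    [-0.48,-0.98,0,0,0],
    [-0.48,-0.98,0,0,0],
    [-0.48,-0.98,0,0,0],
    [-0.48,-0.98,0,0,0],
    [-0.48,-0.98,0,0,0],
    [-0.48,-0.98,0,0,0],
    [-0.48,-0.98,0,0,0],
    [-0.48,-0.98,0,0,0],
    [-0.48,-0.98,0,0,0],
    [-0.48,-0.98,0,0,0],
    [-0.48,-0.98,0,0,0],
    [-0.48,-0.98,0,0,0]
  ]
}}

```text
clock: 38.1
position: [0.55, 0.0035, 0.2081]
tool_rot: [-3.141, -0.001, 3.099]
force: [-0.5, -0.1, -1.4]
grip_width: 0.0151
finger_force: 49.7
```

Call:
{"method": "jog_arm", "body": {
  "motion": [
    [-0.48,-0.98,0,0,0],
    [0,0,0,0,0],
    [0,0,0,0,0]
  ]
}}

```text
clock: 38.4
position: [0.5627, -0.0252, 0.2079]
tool_rot: [3.141, -0.001, 3.098]
force: [0.1, 0.4, -0.2]
grip_width: 0.0152
finger_force: 49.6
```

Call:
{"method": "jog_arm", "body": {
  "motion": [
    [0,0,1,0,0],
    [0,0,1,0,0],
    [0,0,1,0,0],
    [0,0,1,0,0],
    [0,0,1,0,0],
    [0,0,0.6,0,0],
    [0,0,0.5,0,0],
    [0,0,0,0,0],
    [0,0,0,0,0.5],
    [0,0,0,0,0.5],
    [0,0,0,0,0.5],
    [0,0,0,0,0.5]
  ]
}}

```text
clock: 39.6
position: [0.563, -0.025, 0.0256]
tool_rot: [-3.141, 0.0, 3.099]
force: [0.7, -0.3, -0.6]
grip_width: 0.0425
finger_force: 0.0
```

Call:
{"method": "jog_arm", "body": {
  "motion": [
    [0,0,-0.5,0,0.5],
    [0,0,-1,0,0.5],
    [0,0,-1,0,0.5],
    [0,0,-1,0,0.5],
    [0,0,-1,0,0.5],
    [0,0,-1,0.8,0.5],
    [0,0,-1,0.8,0.5],
    [0,0,-1,0.8,0.5],
    [0,0,-1,0.8,0.5],
    [0,0,-1,0.8,0.5],
    [0,0,-1,0.8,0.5],
    [0,0,-1,0.8,0.5]
  ]
}}

```text
clock: 40.8
position: [0.5623, -0.0243, 0.3728]
tool_rot: [3.141, -0.0, 2.65]
force: [-0.1, -0.3, 0.3]
grip_width: 0.0424
finger_force: 0.0
```

Call:
{"method": "jog_arm", "body": {
  "motion": [
    [0,0,-0.3,1,0.5],
    [0,0,0,1,0.5],
    [0,0,0,1,0.5],
    [0,0,0,1,0.5],
    [0,0,0,1,0.5],
    [0,0,0,1,0.5],
    [0,0,0,1,0.5],
    [0,0,0,1,0.5],
    [0,0,0,1,0.5],
    [0,0,0,1,0.5],
    [0,0,0,1,0.5],
    [0,0,0,1,0.5]
  ]
}}

```text
clock: 42.0
position: [0.5625, -0.0243, 0.3804]
tool_rot: [3.141, -0.0, 1.69]
force: [1.2, -0.0, 0.2]
grip_width: 0.0425
finger_force: 0.0
```

Run:
```python
from workcell import bot
from h import *
f=wristframe(bot);s=bot.observe();print(s["clock"],s["position"],s["tool_rot"],s["qpos"])
t=bot.grab_frame("top");g=bot.grab_frame("side")
pickle.dump(f,open("w8.pkl","wb"));pickle.dump(t,open("t8.pkl","wb"))
print(proj(f,np.array([.7006,-.0114,.285])))
o=np.zeros((600,800,3),np.uint8);o[:300,:400]=cv2.resize(f["pixels"][:,:,::-1],(400,300))
o[:300,400:]=cv2.resize(t["pixels"][140:320,180:420,::-1],(400,300))
o[300:,:400]=cv2.resize(g["pixels"][140:320,240:480,::-1],(400,300))
o[300:,400:]=cv2.resize(t["pixels"][140:320,360:600,::-1],(400,300))
cv2.imwrite("pics/w8.png",o)
```

```text
42.05 [ 0.56251393 -0.02430825  0.38045275] [ 3.14139722e+00 -4.20065387e-04  1.68423597e+00] [ 0.49341095  0.378862   -0.7722551   1.52754363  0.2676473   1.34406754
 -0.19020864]
[506.31059773 250.03371637]
```

View pics/w8.png

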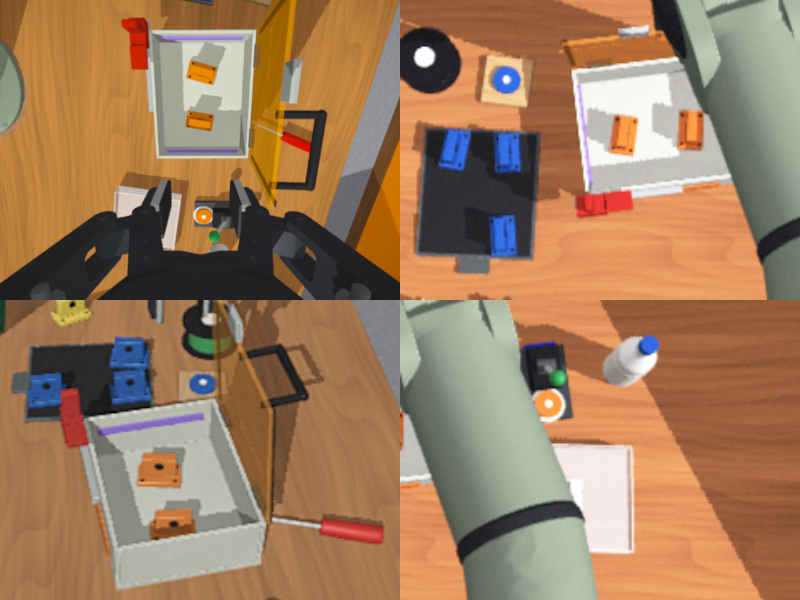

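Both oranges lie apart on the chamber floor, the blues are undisturbed, and the bar is where predicted, (506,240) against (506,250). Gripping the handle again.

Call:
{"method": "jog_arm", "body": {
  "motion": [
    [-0.02,0.92,0,0,0.4],
    [-0.02,0.92,0,0,0.4],
    [-0.02,0.92,0,0,0.4],
    [-0.02,0.92,0,0,0.4],
    [-0.02,0.92,0,0,0.4],
    [0,0,0,0,0.4],
    [0,0,1,0,0.4],
    [0,0,1,0,0.4],
    [0,0,1,0,0.4],
    [0,0,0.75,0,0.4],
    [0,0,0,0,0.4]
  ]
}}

```text
clock: 43.25
position: [0.6987, -0.0117, 0.2644]
tool_rot: [-3.137, -0.001, 1.694]
force: [-1.2, -0.7, 0.2]
grip_width: 0.0342
finger_force: 0.0
```

Call:
{"method": "jog_arm", "body": {
  "motion": [
    [0,0,0,0,0.1],
    [0,0,0,0,0],
    [0,0,0,0,0],
    [0,0,0,0,0]
  ],
  "newtons": 25
}}

```text
clock: 43.65
position: [0.7008, -0.0111, 0.2685]
tool_rot: [3.14, 0.0, 1.692]
force: [-1.2, -0.4, 7.3]
grip_width: 0.0107
finger_force: 25.2
```

Call:
{"method": "jog_arm", "body": {
  "motion": [
    [0,-0.64,-0.08,0,0],
    [0,-0.65,-0.02,0,0],
    [0,-0.65,0.05,0,0],
    [0,-0.64,0.12,0,0],
    [0,0,0,0,0]
  ]
}}

```text
clock: 44.15
position: [0.6223, -0.0209, 0.2659]
tool_rot: [3.141, 0.001, 1.692]
force: [-3.6, 0.1, 4.4]
grip_width: 0.0107
finger_force: 25.5
```

Call:
{"method": "jog_arm", "body": {
  "motion": [
    [0,-0.63,0.17,0,0],
    [0,-0.61,0.23,0,0],
    [0,-0.59,0.3,0,0],
    [0,-0.56,0.33,0,0],
    [0,0,0,0,0]
  ]
}}

```text
clock: 44.65
position: [0.5515, -0.0295, 0.2334]
tool_rot: [-3.14, 0.0, 1.692]
force: [-0.7, 0.9, -4.5]
grip_width: 0.011
finger_force: 25.5
```

Call:
{"method": "jog_arm", "body": {
  "motion": [
    [0,-0.5,0.41,0,0],
    [0,-0.46,0.46,0,0],
    [0,-0.41,0.52,0,0],
    [0,-0.36,0.56,0,0],
    [0,0,0,0,0]
  ]
}}

```text
clock: 45.15
position: [0.4995, -0.036, 0.1743]
tool_rot: [-3.137, 0.001, 1.692]
force: [-11.7, -3.9, 4.4]
grip_width: 0.0105
finger_force: 27.5
```

Call:
{"method": "jog_arm", "body": {
  "motion": [
    [0,-0.31,0.59,0,0],
    [0,-0.25,0.62,0,0],
    [0,-0.19,0.64,0,0],
    [0,0,0,0,0]
  ]
}}

```text
clock: 45.55
position: [0.4777, -0.0386, 0.1187]
tool_rot: [-3.137, 0.001, 1.692]
force: [-8.8, -3.9, -0.7]
grip_width: 0.0108
finger_force: 29.7
```

Call:
{"method": "jog_arm", "body": {
  "motion": [
    [0,0,0.1,0,0],
    [0,0,0,0,0]
  ]
}}

```text
clock: 45.75
position: [0.4776, -0.0387, 0.1175]
tool_rot: [-3.137, 0.002, 1.692]
force: [-22.2, -3.8, 29.1]
grip_width: 0.0107
finger_force: 32.7
```

Call:
{"method": "jog_arm", "body": {
  "motion": [
    [0,0,0,0,0.5],
    [0,0,0,0,0.5],
    [0,0,0,0,0.5],
    [0,0,0,0,0.5],
    [0,0,-0.7,0,0.5],
    [0,0,-1,0,0.5],
    [0,0,-1,0,0.5],
    [0,0,-1,0,0.5],
    [0,0,-1,0,0.5],
    [0,0,-1,0,0.5],
    [0.99,-0.14,0,0,0.5],
    [0.99,-0.14,0,0,0.5]
  ]
}}

```text
clock: 46.95
position: [0.4632, 0.0201, 0.2887]
tool_rot: [3.141, 0.0, 1.69]
force: [0.5, 0.7, -0.0]
grip_width: 0.0428
finger_force: 0.0
```

Call:
{"method": "jog_arm", "body": {
  "motion": [
    [0.99,-0.14,0,0,0.6],
    [0.99,-0.14,0,0,0.6],
    [0.99,-0.14,0,0,0.6],
    [0.99,-0.14,0,0,0.6],
    [0,0,0,1,0.6],
    [0,0,0,1,0.6],
    [0,0,0,1,0.6],
    [0,0,0,1,0.6],
    [0,0,0,1,0.6],
    [0,0,0,1,0.6],
    [0,0,0,1,0.6],
    [0,0,0,1,0.6]
  ]
}}

```text
clock: 48.15
position: [0.4321, 0.1358, 0.288]
tool_rot: [-3.141, 0.0, 1.049]
force: [-0.2, -0.3, -0.7]
grip_width: 0.0515
finger_force: 0.0
```

Call:
{"method": "jog_arm", "body": {
  "motion": [
    [0,0,0,1,0.6],
    [0,0,0,1,0.6],
    [0,0,0,1,0.6],
    [0,0,0,1,0.6],
    [0,0,0,1,0.6],
    [0,0,0,1,0.6],
    [0,0,0,1,0.6],
    [0,0,0,1,0.6],
    [0,0,0,1,0.6],
    [0,0,0,1,0.6],
    [0,0,0,1,0.6],
    [0,0,0,0.65,0.6]
  ]
}}

```text
clock: 49.35
position: [0.4321, 0.1358, 0.288]
tool_rot: [-3.142, 0.0, 0.117]
force: [0.0, 0.8, -0.0]
grip_width: 0.0514
finger_force: 0.0
```

Run:
```python
from workcell import bot
from h import *
f=wristframe(bot);s=bot.observe();print(s["clock"],s["position"],s["tool_rot"],s["qpos"],s["grip_width"])
t=bot.grab_frame("top");g=bot.grab_frame("side")
pickle.dump(f,open("w9.pkl","wb"))
print(proj(f,np.array([.432,.135,.146])))
o=np.zeros((600,800,3),np.uint8);o[:360,:480]=cv2.resize(f["pixels"][:,:,::-1],(480,360))
o[:240,480:]=cv2.resize(t["pixels"][140:320,280:520,::-1],(320,240))
o[300:600,480:]=cv2.resize(g["pixels"][160:340,260:452,::-1],(320,300))
cv2.imwrite("pics/w9.png",o)
```

```text
49.4 [0.4320983  0.13583077 0.28803793] [-3.14143820e+00  3.03907017e-04  1.14045642e-01] [ 0.1036062   0.22315196 -0.62984194  1.93401659  0.15219316  1.03156187
 -2.04970581] 0.05149922723556686
[321.4595034  231.59461928]
```

View pics/w9.png

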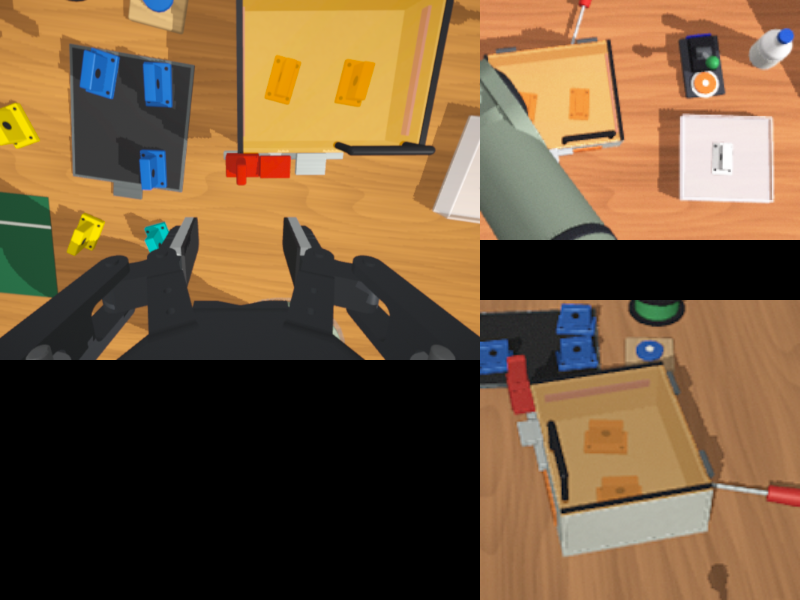

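The lid is down, both oranges are inside, and the fin is at (321,227) as predicted. Sliding the catch home.

Call:
{"method": "jog_arm", "body": {
  "motion": [
    [0,0,1,0,0.6],
    [0,0,1,0,0.6],
    [0,0,1,0,0.6],
    [0,0,1,0,0.6],
    [0,0,1,0,0.6],
    [0,0,0.75,0,0.6],
    [0,0,0,0,0.6],
    [0,0,0,0,0],
    [0,0,0,0,0],
    [0,0,0,0,0],
    [0,0,0,0,0],
    [0,0,0,0,0]
  ],
  "newtons": 30
}}

```text
clock: 50.7
position: [0.4327, 0.1354, 0.1166]
tool_rot: [3.141, -0.002, 0.119]
force: [-0.5, -3.8, 9.6]
grip_width: 0.0115
finger_force: 34.2
```

Call:
{"method": "jog_arm", "body": {
  "motion": [
    [0,0.3,0,0,0],
    [0,0.5,0,0,0],
    [0,0.5,0,0,0],
    [0,0.3,0,0,0],
    [0,0.1,0,0,0],
    [0,0,0,0,0],
    [0,0,0,0,0]
  ]
}}

```text
clock: 51.4
position: [0.4389, 0.0855, 0.1166]
tool_rot: [-3.141, -0.002, 0.12]
force: [-0.4, 2.5, 7.9]
grip_width: 0.0116
finger_force: 33.8
```

The catch is back at its start position, (0.4389, 0.0855) against (0.4385, 0.0852). Releasing and measuring the lamp lever.

Call:
{"method": "jog_arm", "body": {
  "motion": [
    [0,0,0,0,0.6],
    [0,0,0,0,0.6],
    [0,0,0,0,0.6],
    [0,0,0,0,0.6],
    [0,0,-0.7,0,0.6],
    [0,0,-1,0,0.6],
    [0,0,-1,0,0.6],
    [0,0,-1,0,0.6],
    [0,0,-1,0,0.6],
    [0,0,-1,0,0.3],
    [0,0,0,0,0],
    [0,0,0,0,0]
  ]
}}

```text
clock: 52.6
position: [0.4381, 0.0849, 0.2865]
tool_rot: [3.141, -0.0, 0.119]
force: [-0.4, -0.5, -0.1]
grip_width: 0.0079
finger_force: 0.0
```

Run:
```python
from workcell import bot
from h import *
np.set_printoptions(precision=4,suppress=True)
s=bot.observe();print(s["clock"],s["position"],s["tool_rot"],s["qpos"],s["grip_width"])
w=load("w3.pkl");t=load("top3.pkl");g=bot.grab_frame("side")
def c(f,lo,hi,roi):
    m=mask(f,lo,hi);M=np.zeros_like(m);x0,x1,y0,y1=roi;M[y0:y1,x0:x1]=m[y0:y1,x0:x1]
    k=max(cv2.findContours(M,cv2.RETR_EXTERNAL,cv2.CHAIN_APPROX_NONE)[0],key=cv2.contourArea)
    return cv2.minEnclosingCircle(k)
G=((55,100,30),(85,255,255))
bw=c(w,*G,(500,600,100,180));bt=c(t,*G,(430,480,165,205));bs=c(g,*G,(380,420,330,380));print(bw,bt,bs)
print("ball",tri(w,bw[0],t,bt[0]),tri(t,bt[0],g,bs[0]),tri(w,bw[0],g,bs[0]))
O=((8,170,90),(20,255,255))
ow=c(w,*O,(495,535,140,182));ot=c(t,*O,(436,462,190,214));print(ow,ot,"tag",plane(w,ow[0],.02),plane(t,ot[0],.02))
```

```text
52.6 [0.4381 0.0849 0.2865] [ 3.1413 -0.0004  0.1193] [ 0.2299  0.2137 -0.6425  1.9508  0.1498  1.0235 -1.9315] 0.00787052311390428
((554.611083984375, 141.4629669189453), 12.863901138305664) ((454.0, 186.5), 5.315173149108887) ((394.0, 352.5), 6.800835609436035)
ball (array([ 0.6274, -0.2817,  0.0943]), np.float64(0.0016402986537472617)) (array([ 0.6242, -0.2794,  0.1033]), np.float64(0.0005172455567170753)) (array([ 0.626 , -0.2778,  0.1005]), np.float64(0.003122625458791367))
((512.5, 159.5), 17.10272979736328) ((448.47369384765625, 201.6842041015625), 7.824342250823975) tag [ 0.6038 -0.2792  0.02  ] [ 0.6019 -0.2818  0.02  ]
```

Ball at (0.626, -0.280, 0.100), 23 mm beyond the tag centre as it should be, so the pivot is at x of about 0.662. Going behind the ball with shut fingers.

Call:
{"method": "jog_arm", "body": {
  "motion": [
    [0,0,0,0.75,0],
    [0,0,0,0.75,0],
    [0.33,0.94,0,0,0],
    [0.33,0.94,0,0,0],
    [0.33,0.94,0,0,0],
    [0.33,0.94,0,0,0],
    [0.33,0.94,0,0,0],
    [0.33,0.94,0,0,0],
    [0.33,0.94,0,0,0],
    [0.33,0.94,0,0,0],
    [0.33,0.94,0,0,0],
    [0.33,0.94,0,0,0]
  ]
}}

```text
clock: 53.85
position: [0.5368, -0.198, 0.2848]
tool_rot: [-3.141, 0.003, -0.0]
force: [-0.6, -0.1, 0.4]
grip_width: -0.0003
finger_force: 0.0
```

Call:
{"method": "jog_arm", "body": {
  "motion": [
    [0.33,0.94,0,0,0],
    [0.33,0.94,0,0,0],
    [0.33,0.94,0,0,0],
    [0,0,0,0,0],
    [0,0,1,0,0],
    [0,0,1,0,0],
    [0,0,1,0,0],
    [0,0,1,0,0],
    [0,0,1,0,0],
    [0,0,1,0,0],
    [0,0,0.5,0,0],
    [0,0,0,0,0]
  ]
}}

```text
clock: 55.05
position: [0.5653, -0.2806, 0.0889]
tool_rot: [-3.14, 0.004, 0.0]
force: [-1.0, -0.5, 0.5]
grip_width: 0.0003
finger_force: 0.0
```

Call:
{"method": "jog_arm", "body": {
  "motion": [
    [0.4,0,0,0,0],
    [0.4,0,0,0,0],
    [0.4,0,0,0,0],
    [0.4,0,0,0,0],
    [0.4,0,0,0,0],
    [0.4,0,0,0,0],
    [0.4,0,0,0,0],
    [0.4,0,0,0,0],
    [0.3,0,0,0,0],
    [0,0,0,0,0]
  ]
}}

```text
clock: 56.05
position: [0.6726, -0.2812, 0.092]
tool_rot: [-3.142, -0.001, 0.0]
force: [0.1, 0.5, -0.7]
grip_width: -0.0001
finger_force: 0.0
```

Call:
{"method": "jog_arm", "body": {
  "motion": [
    [0.15,0,0,0,0],
    [0.1,0,0,0,0],
    [0,0,0,0,0]
  ]
}}

```text
clock: 56.35
position: [0.6766, -0.2831, 0.0911]
tool_rot: [3.14, 0.005, -0.002]
force: [-14.6, -3.4, 4.3]
grip_width: 0.0001
finger_force: 6.5
```

Call:
{"method": "jog_arm", "body": {
  "motion": [
    [-0.3,0,0,0,0],
    [-0.8,0,0,0,0],
    [0,0,-1,0,0],
    [0,0,-1,0,0],
    [0,0,-1,0,0],
    [0,0,-1,0,0],
    [0,0,-1,0,0],
    [-1,0,0,0,0],
    [-1,0,0,0,0],
    [-1,0,0,0,0],
    [0,0,0,0,0]
  ]
}}

```text
clock: 57.45
position: [0.5527, -0.2826, 0.2422]
tool_rot: [3.14, 0.001, -0.003]
force: [0.8, -1.3, 0.7]
grip_width: -0.0
finger_force: 0.0
```

Run:
```python
from workcell import bot
from h import *
np.set_printoptions(precision=4,suppress=True)
f=wristframe(bot);g=bot.grab_frame("side");t=bot.grab_frame("top");s=bot.observe();print(s["clock"],s["position"])
def c(f,roi):
    m=mask(f,(55,100,30),(85,255,255));M=np.zeros_like(m);x0,x1,y0,y1=roi;M[y0:y1,x0:x1]=m[y0:y1,x0:x1]
    k=max(cv2.findContours(M,cv2.RETR_EXTERNAL,cv2.CHAIN_APPROX_NONE)[0],key=cv2.contourArea)
    return cv2.minEnclosingCircle(k)
bs=c(g,(360,470,310,400));bw=c(f,(200,450,0,300));print(bs,bw,"ball",tri(f,bw[0],g,bs[0]))
o=np.zeros((600,800,3),np.uint8);o[:360,:480]=cv2.resize(f["pixels"][:,:,::-1],(480,360))
o[:240,480:]=cv2.resize(t["pixels"][140:320,280:520,::-1],(320,240))
o[240:600,160:800]=cv2.resize(g["pixels"][160:430,0:480,::-1],(640,360))
cv2.imwrite("pics/w10.png",o)
```

```text
57.6 [ 0.5564 -0.2816  0.2418]
((431.0, 345.81817626953125), 6.54619026184082) ((303.0, 41.907894134521484), 19.326465606689453) ball (array([ 0.6971, -0.2701,  0.1015]), np.float64(0.002596513279701221))
```

View pics/w10.png

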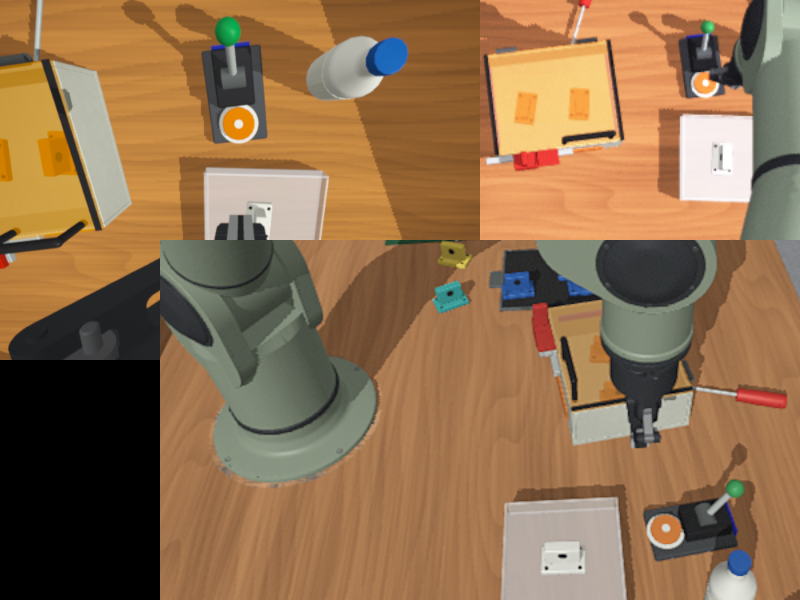

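The ball is now at (0.697, -0.270, 0.102), 71 mm over, so the lever is fully thrown. The lid is shut, the catch is home, the oranges are inside, the white is in the tray, and the arm is clear.

```bash
python3 -c "
from workcell import bot
print(bot.job_done())"
```

```text
the job is handed in; nothing more can be done
None
```

The job is handed in, with no verdict returned: both orange brackets are in the shut, latched chamber, the one white bracket is in the tray, the blues and bystanders were left alone, and the lamp lever was thrown last.

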